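# Load nested bearing caps into the degreasing bath and shut its lid

## Robot

A 6-joint arm with a two-finger parallel gripper is mounted at the origin on the work surface. World frame = base frame: x ahead of the robot, y to its left, z up, the work surface at z = 0. Lengths are in mm, angles in rad, forces in N, time in s.
With the tool pointing down it reaches from about 350 to 775 mm from the base axis. Payload 7.3 kg.
Tool frame: the origin (TCP) lies on the centre line of the jaws, within the pads' length; the fingertips stand 17 mm ahead of it and the grasp point (between the pads) lies 2 mm behind it; z points along the fingers, y is the line along which they close (so a half turn about z gives the same grasp; the last joint's range is limited). The gripper opens to 92 mm and grips with 3 to 60 N. Pads are 19 mm wide; open, the fingers measure 130 mm over their backs; the gripper's body (75 mm by 190 mm) begins 47 mm behind the grasp point.
Start: joints at [1.14, 0.342, 1.524, -0, 1.275, -0.146], TCP at [147.491, 503.875, 243.741] pointing down, gripper open.
Joint ranges: [-2.53, 2.53], [-0.77, 2.02], [0.04, 2.7], [-1, 4.14], [0.28, 2.66], [-3.11, 3.11]. Speed limits (rad/s): [2.57, 2.57, 3.14, 3.14, 3.14, 3.14].

## Interface

Orientations are given as [roll, pitch, yaw] about the fixed x, y, z axes, in that order (R = Rz(yaw) Ry(pitch) Rx(roll)).
In Python, from plant import bot gives the robot as it stands. The module is installed in compiled form; this text tells all that it offers.
- The arm moves only by the shell command python3 -m pendant 'ROWS'. ROWS is JSON, a list of rows, each a list of 3 entries, a list of its own where there are three numbers: the shift along the world's x, y, z as a fraction of full scale, then the turn, a rotation vector about the world's x, y, z as a fraction of full scale, then the opening, from -1 (shut) to 1 (fully open), so that 0 is half open. In form: [[[tx, ty, tz], [rx, ry, rz], claw], ...]. A call has exactly 10 rows; each row shifts and turns the commanded pose from where the row before left it; what a row does not reach is not made up. Full scale, the value 1, is 30 mm for a shift and 0.12 rad for a turn. A row lasts 1/12 s, in which the tool goes at most 41.7 mm and 7.16 degrees, less where a joint would pass 70% of its speed; a pose out of reach is approached as far as the arm can. A call with a number of a shift or a turn outside -1 to 1 is refused whole. A call with a gripper value outside its range is refused whole. The fingers move at their own pace and stop on an object; the grip force is fixed at half the most. Time passes only in rows, so rows that do not move let the fingers close, or fill a call up. It gives the time, the measured TCP pose, the force, the opening and the grip force at its end, in the units of the state.
- bot.get_obs(): the state, without advancing time (a new reading comes with each control period).
- bot.capture(name): name is "scene" or "top"; returns the picture (420x560x3 uint8, blue, green, red); there is no depth.
- bot.camera_params(name): a dict with "fovy" (degrees; the focal length in pixels is half the picture's height over the tangent of half this angle, whatever the lens; pixels are square), "cx", "cy" (the principal point, pixels), "distortion" ([k1, k2, p1, p2, k3] as OpenCV has them; the pictures are not rectified), "camera_from_world" (4x4, takes a point from world to camera coordinates). Camera axes: x right, y down, z forward; pixel columns grow to the right and rows downward; lengths in mm; the calibration is good to about 2 mm. A picture is of the moment at which its call begins. camera_params takes no time and is no camera call.
- bot.close_job(): hands the job in; it is judged then, once.
The state is a dict: "time": time; "joint_positions": joint angles; "dq": joint speeds; "tau": joint torques, N m; "tool_pos": TCP position; "tcp_rot": TCP orientation; "contact_force": force on the tool from outside, world axes, zero at the start; "moment": the same for the moment, N m; "grip_width": finger opening in mm; "finger_force": force on a finger pad.
Only numpy, scipy, OpenCV 4.12 (cv2) and the standard library are available. Lean on these libraries where they do the work, as an engineer would, in place of code of your own. Each camera call takes 0.05 s, during which the arm holds its last target. There are 200 camera calls.

## Task

Load all the bearing caps on the bench, the nested stack and the single ones, into the degreasing bath: take them off the stack one at a time, top one first, without pulling the next one up along with it, and stand each cap mouth up and flat on the floor of the bath, none inside another. Then break the lid stay at its knee, lower the lid until it is fully shut, and only then press the green start button fully in and let it go. Leave the oil bottle, die set, wrench and tin where they are.

Things in the scene. Friction and masses are not known exactly. Their poses are not given: they have to be found in the camera images.
- bath: Low degreasing bath fixed to the bench: open steel tank 280 mm deep (x) by 400 wide (y), rim 100 mm above the bench, walls 10 mm, inside 260 x 380 x 80 deep. Origin: centre of its underside; x points from the robot side to the hinge side, y to the robot's left. A grey control box (160 along x, 60 along y, top 86 mm up) is joined to its left (+y) end. Place and yaw vary.
- bath_floor (a point): Centre of the tank's flat inner floor, 20 mm above the bench; axes as the bath.
- lid_hinge (a point): Middle of the lid's hinge line, along the far (+x) rim of the tank: 140 mm in +x from the middle of the bath, 106 mm above the bench; axes as the bath, the lid turns about its y.
- lid (a joint): Lid angle (rad): 0 shut, starts propped open at 1.35 (at most 1.36). Aluminium frame with clear window, 284 x 400 x 10 mm, 0.7 kg, hinged at the far rim. The hinges are stiff and damped: steeper than about 1.15 rad it stays where left; let go lower down it sinks shut by itself in a few seconds. It cannot go down while the stay is straight.
- lid_handle (a point): Middle of the lid's bar handle: 12 mm thick, 120 mm long along the bath's y, 40 mm off the lid's outer face. At lid angle t the bar is at x = -0.245 cos t + 0.045 sin t, z = 0.245 sin t + 0.045 cos t (m) from the hinge line, in the bath's axes. With the lid open it is on the far side of the lid, 39 mm below its top edge, free from above; with the lid shut it is on top.
- stay (a joint): Angle of the stay's lower link (rad): starts at 0.93 against its stop, past straight, locking the lid open; straight is 0.825; below about 0.7 the stay is broken and folds as the lid goes down, to 0 with the lid shut. Pushing the knee towards the hinge (bath's +x) lowers it; this takes up to about 12 N. At 0.58 the lid has come down to about 1.28 rad, at 0.45 to 1.13.
- stay_knee (a point): Point on the knee pin of the folding lid stay, outside the tank's right (-y) end: two steel links, each 103 mm between pivots, 14 mm wide. The black pin, 12 mm thick, stands 50 mm out from the knee along the bath's -y; this point is on its axis, 30 mm out. Propped open it is 162 mm above the bench; it breaks towards +x and down, on a circle of 103 mm about the lower pivot (bath's x = 0, z = 70 mm).
- start_top (a point): Centre of the top of the round green start button, 30 mm across, on top of the control box, 104 mm above the bench; it presses straight down 6 mm, springs back, fully down at 5 N.
- start (a joint): Travel of the start button (m): 0 up, 0.006 fully down.
- cap1: Aluminium bearing cap, 0.25 kg, 50 mm tall: cup 66 mm across, 24 tall (wall 3) on a solid foot 56 across, 26 tall. Origin: centre of its underside, z up out of the mouth. One of the three that start in one upright nested stack on the bench left of the bath, each foot in the cup below with 2 mm play, each cap 26 mm higher than the next.
- cap2: Aluminium bearing cap, 0.25 kg, 50 mm tall: cup 66 mm across, 24 tall (wall 3) on a solid foot 56 across, 26 tall. Origin: centre of its underside, z up out of the mouth. One of the three that start in one upright nested stack on the bench left of the bath, each foot in the cup below with 2 mm play, each cap 26 mm higher than the next.
- cap3: Aluminium bearing cap, 0.25 kg, 50 mm tall: cup 66 mm across, 24 tall (wall 3) on a solid foot 56 across, 26 tall. Origin: centre of its underside, z up out of the mouth. One of the three that start in one upright nested stack on the bench left of the bath, each foot in the cup below with 2 mm play, each cap 26 mm higher than the next.
- cap4: Aluminium bearing cap, 0.25 kg, 50 mm tall: cup 66 mm across, 24 tall (wall 3) on a solid foot 56 across, 26 tall. Origin: centre of its underside, z up out of the mouth. A single one, standing by itself on the bench left of the bath. May be absent (None); of the two single ones, one or both are there.
- cap5: Aluminium bearing cap, 0.25 kg, 50 mm tall: cup 66 mm across, 24 tall (wall 3) on a solid foot 56 across, 26 tall. Origin: centre of its underside, z up out of the mouth. A single one, standing by itself on the bench right of the bath. May be absent (None); of the two single ones, one or both are there.
- oil: White oil bottle 60 mm across, 160 mm tall, standing on the bench; leave it alone. Origin: centre of its underside.
- die: Small steel die set, 110 x 90 mm base, 75 mm tall, 1.8 kg; leave it alone. Origin: centre of its underside.
- wrench: Steel wrench lying on the bench, about 180 mm long; leave it alone.
- tin: Grey open tin 80 mm across, 50 mm tall, on the bench to the right of the robot; leave it alone. Origin: centre of its underside.
Things that resemble listed ones, but are neither listed nor needed, are in the scene too. What is shaped like the cap1 but purple or turquoise is not meant.

How it is judged:
By the outcome, as a careful person would: the job done as asked, in the order asked, and still so for the second after the job is handed in, with the robot touching nothing.
Of cap4, cap5 only 1 to 2 are there at a start; the rules pass over those that are not, and their reading is None.
At some moment in a run one of cap1, cap2, cap3, cap4, cap5 may be knocked a few centimetres aside while the robot is not near it.
Once in a run the grip may slacken for a moment while it holds something.
It also fails if it takes over 210 s, if anything falls off the work surface, if the arm or the gripper's body presses on something with over 40 N, if the wrist force passes 120 N, or if a joint passes its speed limit or range.

## Working session

There is one attempt and no reset: what is moved stays moved. The work goes in short steps, Python scripts to look and compute and a shell command to move; the robot and the scene stay as the last step left them, time stands still between calls to the robot, and variables do not carry over. Pictures are saved under pics/ and viewed, at most 14 in all, crops included, and the job is handed in when it is done.

```bash
mkdir -p pics; cat > h.py <<'E'
import numpy as np,cv2
from plant import bot
def cam(n):
    p=bot.camera_params(n);f=210/np.tan(np.radians(p["fovy"])/2)
    K=np.array([[f,0,p["cx"]],[0,f,p["cy"]],[0,0,1.]]);return K,np.array(p["distortion"],float),np.array(p["camera_from_world"])
def ray(n,uv):
    K,d,T=cam(n);x=cv2.undistortPoints(np.array([[uv]],float),K,d)[0,0]
    R=T[:3,:3];c=-R.T@T[:3,3];v=R.T@np.array([x[0],x[1],1]);return c,v/np.linalg.norm(v)
def atz(n,uv,z):
    c,v=ray(n,uv);return c+v*(z-c[2])/v[2]
def tri(a,b):
    (c1,v1),(c2,v2)=ray("scene",a),ray("top",b)
    A=np.stack([v1,-v2],1);s=np.linalg.lstsq(A,c2-c1,rcond=None)[0]
    p,q=c1+s[0]*v1,c2+s[1]*v2;return (p+q)/2,np.linalg.norm(p-q)
def proj(n,P):
    K,d,T=cam(n);return cv2.projectPoints(np.array(P,float).reshape(-1,3),cv2.Rodrigues(T[:3,:3])[0],T[:3,3],K,d)[0][:,0]
def snap(n,f,crop=None,s=1):
    im=bot.capture(n)
    if crop: x,y,w,h=crop;im=im[y:y+h,x:x+w]
    cv2.imwrite("pics/"+f,cv2.resize(im,None,fx=s,fy=s,interpolation=cv2.INTER_CUBIC))
E
python3 - <<'E'
from h import *
snap("scene","s0.png",s=1.42);snap("top","t0.png",s=1.42)
for n in("scene","top"):
    K,d,T=cam(n);print(K[0,0],d,-T[:3,:3].T@T[:3,3],T[2,:3])
o=bot.get_obs();print(o)
E
```

```text
465.91222619897115 [-0.03216837  0.          0.          0.          0.        ] [1313.36569061  -11.90017929  993.38671333] [-0.69635063  0.02125828 -0.71738685]
425.8551214270827 [-0.00259838  0.          0.          0.          0.        ] [ 346.36088062   17.62111165 1486.77392796] [ 0.1109497  -0.00556139 -0.99381046]
{'time': 0.1, 'joint_positions': array([ 1.13997479e+00,  3.42631675e-01,  1.52491715e+00, -3.05583698e-06,
        1.27541188e+00, -1.45996528e-01]), 'dq': array([-0.00042715,  0.00073606, -0.00393007,  0.00023624,  0.00189298,
       -0.00092916]), 'tau': array([ 1.03821516e-03, -4.32001376e+01, -2.44699162e+01,  7.18210987e-02,
        5.25767030e-02, -5.00266879e-05]), 'tool_pos': array([147.35273235, 503.54029911, 243.12705839]), 'tcp_rot': array([-3.14023873e+00, -1.96131188e-04,  2.85676840e+00]), 'contact_force': array([-0.57489024, -0.34785844,  0.37737048]), 'moment': array([-0.02173144, -0.01174853, -0.00435639]), 'finger_force': 0.0, 'grip_width': 91.86278906109563}
```

View pics/s0.png

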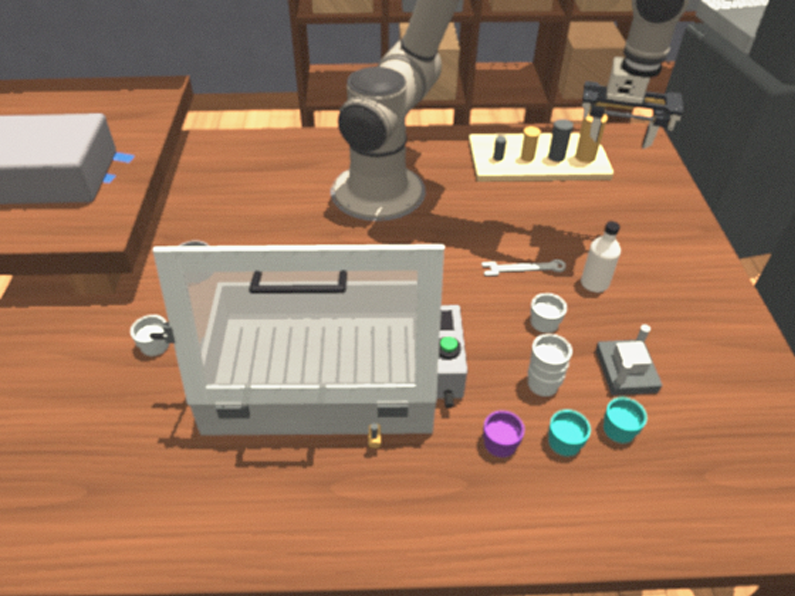

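View pics/t0.png

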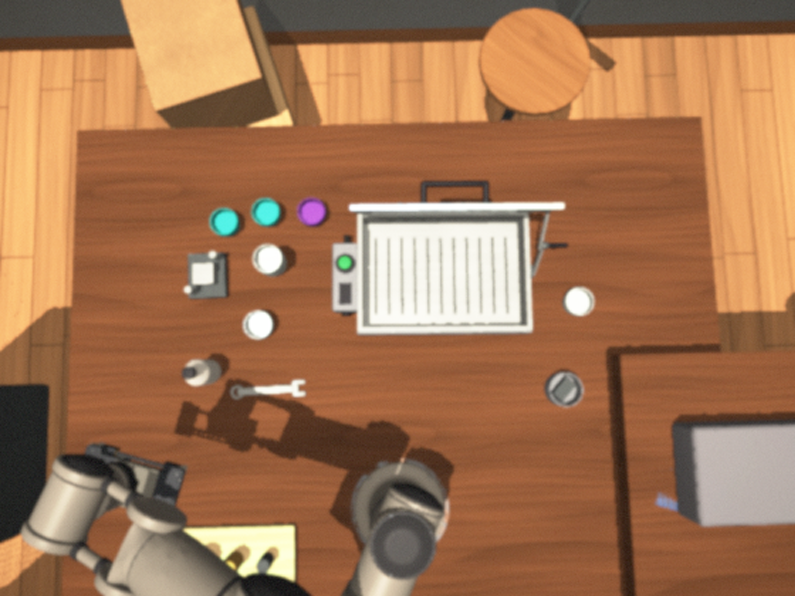

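The scene view (from the far side) and the top view both show the stack, cap4 to its near side, cap5 right of the bath, and the purple and turquoise decoys. I'll triangulate from both.

```bash
python3 - <<'E'
from h import *
np.set_printoptions(precision=1,suppress=True)
P={'stack_rim':((551,349),(268,258.5)),'cap4_rim':((548,305),(258.5,323)),'cap5_rim':((152,330),(579.5,300)),'button':((449.5,345),(345,262)),
'handle':((298,288),(457,184)),'kneepinend':((152,337),(566,245.5)),'oilcap':((612,229),(187,372)),'die post':((645,331),(188,289))}
for k,(a,b) in P.items():
    p,e=tri(np.array(a)/1.42,np.array(b)/1.42);print(k,p,e)
for k,uv,z in [('NL',(358,332),100),('NR',(532,331),100),('FR',(531,210),100),('FL',(357,213),100),('inNL',(367,325),100),('inNR',(525,324),100)]:
    print(k,atz("top",np.array(uv)/1.42,z))
im=bot.capture("top")[120:250,120:440]
cv2.imwrite("pics/t1.png",cv2.resize(im,None,fx=2.5,fy=2.5,interpolation=cv2.INTER_CUBIC))
im=bot.capture("scene")
a=im[200:330,320:480];b=im[160:310,80:330]
cv2.imwrite("pics/s1.png",cv2.resize(a,None,fx=4,fy=4,interpolation=cv2.INTER_CUBIC))
E
```

```text
stack_rim [592.3 292.   99.8] 4.587289237507714
cap4_rim [446.  323.8  54.4] 4.550660590726245
cap5_rim [ 481.9 -439.9   46. ] 11.041977219353358
button [579.5 114.6 101.3] 7.084068341555873
handle [ 682.9 -119.2  355.1] 9.254263050729318
kneepinend [ 594.9 -384.3  156.7] 5.547822171797844
oilcap [335.3 457.8 151.1] 0.617108734470272
die post [529.5 486.7  68.5] 3.7964783092902503
NL [416.3  84.  100. ]
NR [ 408.9 -315.   100. ]
FR [ 692.4 -327.   100. ]
FL [694.9  81.1 100. ]
inNL [431.8  63.  100. ]
inNR [ 425.3 -299.7  100. ]
```

View pics/t1.png

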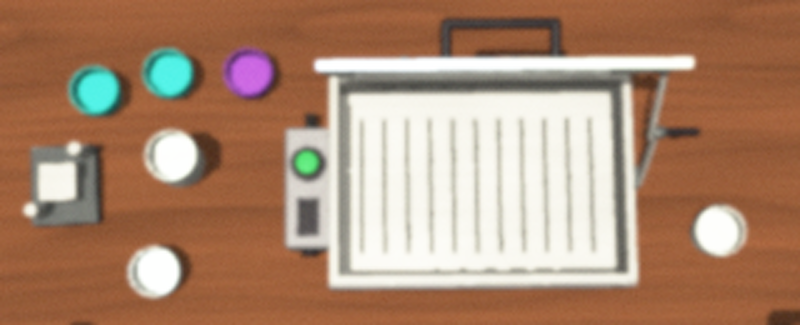

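View pics/s1.png

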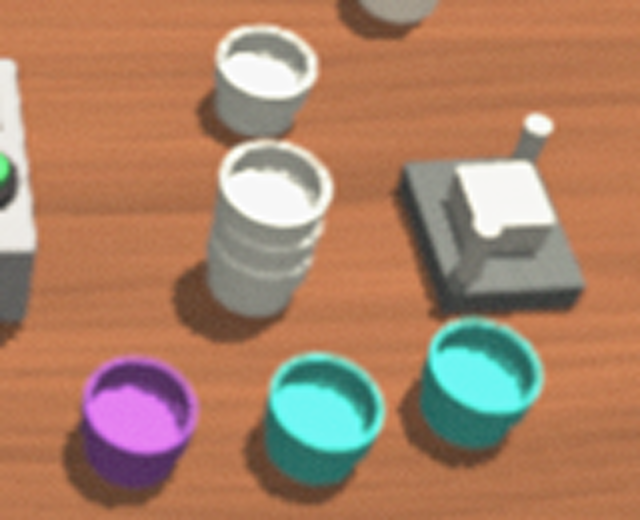

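```bash
python3 - <<'E'
from h import *
np.set_printoptions(precision=1,suppress=True)
t=lambda x,y:(120+x/2.5,120+y/2.5)
s=lambda x,y:(320+x/4,200+y/4)
for k,a,b,z in [('stack',s(274,185),t(172,156),102),('cap4',s(265.5,74),t(155.5,271),50),('cap5',(107.4,232.5),t(719,231),50),
 ('purple',s(140,400),t(249,73),50),('turq',s(326,402),t(168,72),50),('turq2',s(483,367),t(96,90),50)]:
    print(k,*tri(a,b),atz("scene",a,z),atz("top",b,z))
for k,b,z in [('NL',t(329,288),100),('NR',t(638,286),100),('iNL',t(341,273.5),100),('iNR',t(626,272),100),('iFL',t(340,80),100),('iFR',t(622,78),100),('lidL',t(316,65),383),('lidR',t(693,62),383),('fNL',t(349,268),20),('fNR',t(618,268),20),('btn',t(307,162),104),('knee',t(655,133),162),('pinend',t(699,131),162)]:
    print(k,atz("top",b,z))
for a in [(198,433),(434,432)]: print('scene far bottom',atz("scene",np.array(a)/1.42,0))
E
```

```text
stack [591.7 293.1  97.2] 6.036890284961347 [595.5 294.5 102. ] [590.3 289.1 102. ]
cap4 [444.1 327.7  37.1] 6.109697563529926 [455.7 326.2  50. ] [442.7 321.9  50. ]
cap5 [ 478.6 -440.1   41.6] 9.709129208385038 [ 486.7 -431.1   50. ] [ 478.6 -442.5   50. ]
purple [713.5 196.7  49.5] 7.4372362203122835 [713.9 200.4  50. ] [712.9 193.   50. ]
turq [717.9 307.8  48.8] 5.9035140964738915 [718.7 310.4  50. ] [716.9 304.5  50. ]
turq2 [695.6 408.   47.3] 7.239770368291495 [697.3 410.6  50. ] [694.  403.6  50. ]
NL [411.8  85.7 100. ]
NR [ 404.6 -316.6  100. ]
iNL [430.3  69.8 100. ]
iNR [ 423.2 -301.9  100. ]
iFL [687.7  66.  100. ]
iFR [ 681.6 -309.3  100. ]
lidL [634.9  81.2 383. ]
lidR [ 628.7 -318.9  383. ]
fNL [442.5  61.6  20. ]
fNR [ 433.5 -309.5   20. ]
btn [577.7 111.4 104. ]
knee [ 594.6 -333.   162. ]
pinend [ 595.9 -388.8  162. ]
scene far bottom [ 682.4 -322.4    0. ]
scene far bottom [690.8  87.8   0. ]
```

```bash
cat >> h.py <<'E'
def chk(x,y,z,r=60):
    # blob of grey/white rim near the expected cap, top view, back to world at height z
    im=bot.capture("top");h=cv2.cvtColor(im,cv2.COLOR_BGR2HSV)
    u,v=proj("top",[x,y,z])[0];k=int(r*.31)
    m=((h[...,1]<70)&(h[...,2]>110)).astype(np.uint8)
    n,l,st,c=cv2.connectedComponentsWithStats(m)
    return [(np.round(atz("top",c[i],z)).tolist(),int(st[i,4])) for i in range(1,n) if st[i,4]>60 and abs(c[i]-[u,v]).max()<k]
E
python3 -m pendant '[[[0.743,-0.352,0],[0,0,-0.543],1],[[0.743,-0.352,0],[0,0,-0.543],1],[[0.743,-0.352,0],[0,0,-0.543],1],[[0.743,-0.352,0],[0,0,-0.543],1],[[0.743,-0.352,0],[0,0,-0.543],1],[[0.743,-0.352,0],[0,0,-0.543],1],[[0.743,-0.352,0],[0,0,-0.543],1],[[0.743,-0.352,0],[0,0,-0.543],1],[[0.743,-0.352,0],[0,0,-0.543],1],[[0.743,-0.352,0],[0,0,-0.543],1]]'
python3 -c "
from h import *
print(chk(592,291,102),chk(447,325,50),chk(482,-438,50))"
python3 -m pendant '[[[0.743,-0.352,0],[0,0,-0.543],1],[[0.743,-0.352,0],[0,0,-0.543],1],[[0.743,-0.352,0],[0,0,-0.543],1],[[0.743,-0.352,0],[0,0,-0.543],1],[[0.743,-0.352,0],[0,0,-0.543],1],[[0.743,-0.352,0],[0,0,-0.543],1],[[0.743,-0.352,0],[0,0,-0.543],1],[[0.743,-0.352,0],[0,0,-0.543],1],[[0.743,-0.352,0],[0,0,-0.543],1],[[0.743,-0.352,0],[0,0,-0.543],1]]'
python3 -c "
from h import *
snap('scene','s2.png',(300,150,220,165),3)"
```

```text
time: 1.03
tool_pos: [371.3, 397.5, 243.5]
tcp_rot: [-3.141, -0.0, 2.202]
contact_force: [-0.9, -0.5, -0.1]
grip_width: 92.0
finger_force: 0.0
[([591.0, 290.0, 102.0], 376)] [([443.0, 325.0, 50.0], 328)] [([481.0, -441.0, 50.0], 352)]
time: 2.02
tool_pos: [593.3, 293.2, 243.6]
tcp_rot: [-3.141, -0.0, 1.553]
contact_force: [-0.8, 1.1, -0.5]
grip_width: 92.0
finger_force: 0.0
```

View pics/s2.png

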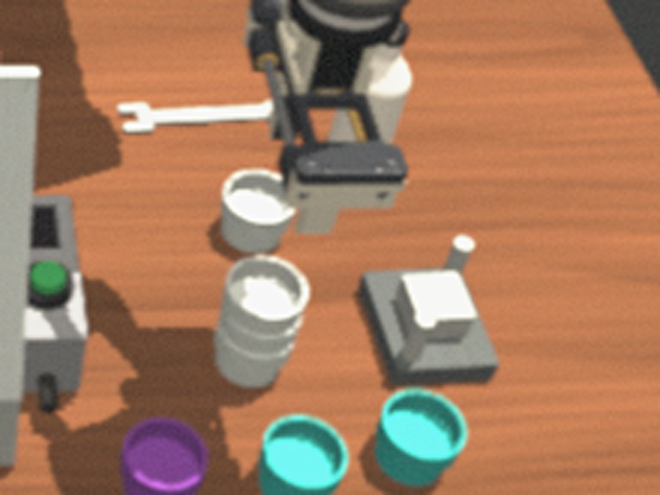

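```bash
python3 -c "
from h import *
print(proj('scene',[[658,293,226.6],[639,293,226.6]]), (300+316/3,150+231/3),atz('scene',(300+316/3,150+231/3),226.6))"
python3 -m pendant '[[[0,0,-0.9],[0,0,0],1],[[0,0,-0.9],[0,0,0],1],[[0,0,-0.9],[0,0,0],1],[[0,0,-0.8],[0,0,0],1],[[0,0,-0.5],[0,0,0],1],[[0,0,-0.4],[0,0,0],1],[[0,0,0],[0,0,0],1],[[0,0,0],[0,0,0],1],[[0,0,0],[0,0,0],1],[[0,0,0],[0,0,0],1]]'
python3 -c "
from h import *
snap('scene','s3.png',(300,150,220,165),3)"
```

```text
[[403.79232561 232.32094342]
 [401.88021092 225.80759922]] (405.3333333333333, 227.0) [642.70533185 299.87187922 226.6       ]
time: 2.9
tool_pos: [594.0, 293.2, 113.4]
tcp_rot: [3.139, -0.001, 1.554]
contact_force: [0.2, -0.9, -0.4]
grip_width: 91.8
finger_force: 0.0
```

View pics/s3.png

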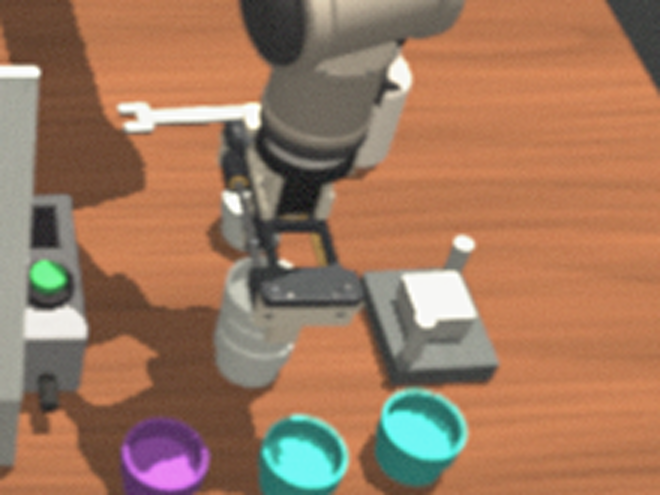

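```bash
python3 -m pendant '[[[0,-0.17,-0.2],[0,0,0],1],[[0,0,-0.2],[0,0,0],1],[[0,0,-0.16],[0,0,0],1],[[0,0,0],[0,0,0],0.3],[[0,0,0],[0,0,0],-1],[[0,0,0],[0,0,0],-1],[[0,0,0],[0,0,0],-1],[[0,0,0],[0,0,0],-1],[[0,0,0],[0,0,0],-1],[[0,0,0],[0,0,0],-1]]'
python3 -m pendant '[[[0,0,0.2],[0,0,0],-1],[[0,0,0.3],[0,0,0],-1],[[0,0,0.4],[0,0,0],-1],[[0,0,0.6],[0,0,0],-1],[[0,0,0.6],[0,0,0],-1],[[0,0,0.6],[0,0,0],-1],[[0,0,0],[0,0,0],-1],[[0,0,0],[0,0,0],-1],[[0,0,0],[0,0,0],-1],[[0,0,0],[0,0,0],-1]]'
python3 -c "
from h import *
snap('scene','s4.png',(300,150,220,165),3)"
```

```text
time: 3.78
tool_pos: [593.3, 287.7, 95.2]
tcp_rot: [3.141, -0.0, 1.554]
contact_force: [-0.8, -0.7, 1.0]
grip_width: 65.7
finger_force: 29.8
time: 4.62
tool_pos: [592.6, 287.3, 174.5]
tcp_rot: [-3.139, 0.001, 1.554]
contact_force: [-0.9, -0.1, -2.4]
grip_width: 65.5
finger_force: 29.8
```

View pics/s4.png

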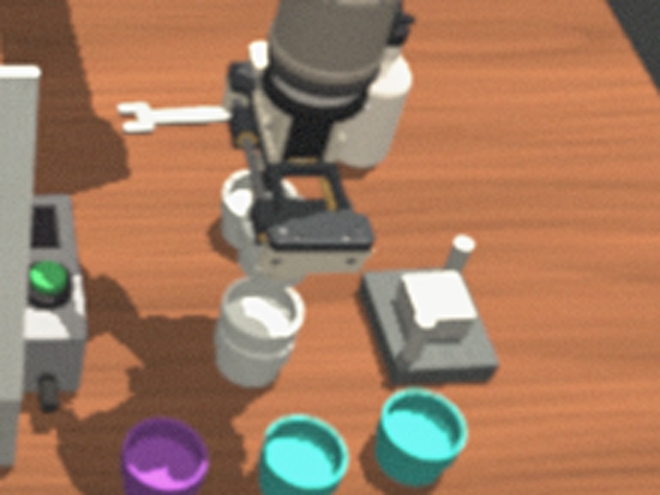

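```bash
python3 -m pendant '[[[-0.77,-0.8,0],[0,0,0],-1],[[-0.77,-0.8,0],[0,0,0],-1],[[-0.77,-0.8,0],[0,0,0],-1],[[-0.77,-0.8,0],[0,0,0],-1],[[0,-1,0],[0,0,0],-1],[[0,-1,0],[0,0,0],-1],[[0,-1,0],[0,0,0],-1],[[0,-1,0],[0,0,0],-1],[[0,-1,0],[0,0,0],-1],[[0,-1,0],[0,0,0],-1]]'
python3 -m pendant '[[[0.17,-1,0],[0,0,0],-1],[[0.17,-1,0],[0,0,0],-1],[[0.17,-1,0],[0,0,0],-1],[[0.17,-1,0],[0,0,0],-1],[[0.17,-1,0],[0,0,0],-1],[[0.17,-0.8,0],[0,0,0],-1],[[0,-0.6,0],[0,0,0],-1],[[0,-0.2,0],[0,0,0],-1],[[0,0,-0.5],[0,0,0],-1],[[0,0,-0.5],[0,0,0],-1]]'
python3 -c "
from h import *
snap('top','t2.png',(200,100,240,150),3);print(bot.get_obs()['tool_pos'])"
```

```text
time: 5.5
tool_pos: [500.3, 10.2, 175.4]
tcp_rot: [-3.141, -0.0, 1.554]
contact_force: [0.1, -0.1, -3.3]
grip_width: 65.8
finger_force: 29.8
time: 6.33
tool_pos: [531.6, -186.6, 145.7]
tcp_rot: [3.141, 0.0, 1.553]
contact_force: [-0.9, -0.2, -4.1]
grip_width: 65.8
finger_force: 29.8
[ 529.77371365 -185.36361725  142.07781401]
```

View pics/t2.png

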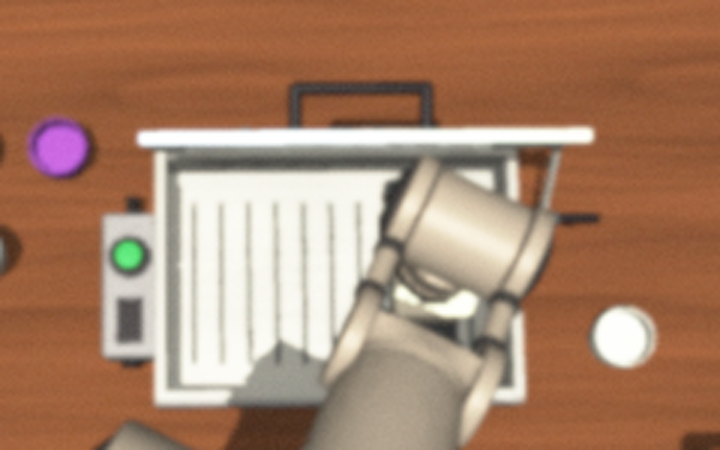

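```bash
python3 -m pendant '[[[0,0,-0.8],[0,0,0],-1],[[0,0,-0.7],[0,0,0],-1],[[0,0,-0.5],[0,0,0],-1],[[0,0,-0.3],[0,0,0],-1],[[0,0,-0.2],[0,0,0],-1],[[0,0,-0.1],[0,0,0],-1],[[0,0,0],[0,0,0],-1],[[0,0,0],[0,0,0],-1],[[0,0,0],[0,0,0],-1],[[0,0,0],[0,0,0],-1]]'
```

```text
time: 7.22
tool_pos: [531.9, -186.6, 68.8]
tcp_rot: [3.14, 0.001, 1.554]
contact_force: [-0.1, 0.8, -2.3]
grip_width: 65.6
finger_force: 29.8
```

```bash
python3 -m pendant '[[[0,0,-0.05],[0,0,0],-1],[[0,0,-0.05],[0,0,0],-1],[[0,0,0],[0,0,0],-1],[[0,0,0],[0,0,0],-1],[[0,0,0],[0,0,0],-1],[[0,0,0],[0,0,0],-1],[[0,0,0],[0,0,0],-1],[[0,0,0],[0,0,0],-1],[[0,0,0],[0,0,0],-1],[[0,0,0],[0,0,0],-1]]'
python3 -m pendant '[[[0,0,-0.05],[0,0,0],-1],[[0,0,0],[0,0,0],-1],[[0,0,0],[0,0,0],-1],[[0,0,0],[0,0,0],-1],[[0,0,0],[0,0,0],-1],[[0,0,0],[0,0,0],-1],[[0,0,0],[0,0,0],-1],[[0,0,0],[0,0,0],-1],[[0,0,0],[0,0,0],-1],[[0,0,0],[0,0,0],-1]]'
```

```text
time: 8.05
tool_pos: [531.5, -186.4, 64.9]
tcp_rot: [3.142, 0.0, 1.554]
contact_force: [-0.2, -0.3, -3.5]
grip_width: 65.7
finger_force: 29.8
time: 8.88
tool_pos: [531.5, -186.4, 63.5]
tcp_rot: [3.141, 0.0, 1.554]
contact_force: [0.7, 0.7, -3.1]
grip_width: 65.7
finger_force: 29.8
```

```bash
python3 -m pendant '[[[0,0,-0.05],[0,0,0],-1],[[0,0,0],[0,0,0],-1],[[0,0,0],[0,0,0],-1],[[0,0,0],[0,0,0],-1],[[0,0,0],[0,0,0],-1],[[0,0,0],[0,0,0],-1],[[0,0,0],[0,0,0],-1],[[0,0,0],[0,0,0],-1],[[0,0,0],[0,0,0],-1],[[0,0,0],[0,0,0],-1]]'
python3 -m pendant '[[[0,0,0],[0,0,0],0],[[0,0,0],[0,0,0],1],[[0,0,0],[0,0,0],1],[[0,0,0],[0,0,0],1],[[0,0,0.3],[0,0,0],1],[[0,0,0.6],[0,0,0],1],[[0,0,0.8],[0,0,0],1],[[0,0,0.8],[0,0,0],1],[[0,0,0.8],[0,0,0],1],[[-0.5,0.5,0.3],[0,0,0],1]]'
```

```text
time: 9.72
tool_pos: [531.6, -186.5, 63.1]
tcp_rot: [3.141, 0.0, 1.554]
contact_force: [-3.5, 1.7, 7.8]
grip_width: 65.9
finger_force: 29.8
time: 10.55
tool_pos: [519.7, -174.0, 174.1]
tcp_rot: [3.134, 0.004, 1.552]
contact_force: [-0.4, 0.3, 0.5]
grip_width: 91.9
finger_force: 0.0
```

```bash
python3 -m pendant '[[[-0.5,1,0.2],[0,0,0],1],[[0,1,0],[0,0,0],1],[[0,1,0],[0,0,0],1],[[0,1,0],[0,0,0],1],[[0,1,0],[0,0,0],1],[[0,1,0],[0,0,0],1],[[0,1,0],[0,0,0],1],[[0,1,0],[0,0,0],1],[[0,1,0],[0,0,0],1],[[0,0.5,0],[0,0,0],1]]'
python3 -c "
from h import *
print(chk(592,291,76),chk(447,325,50),chk(482,-438,50));print(bot.get_obs()['tool_pos'])
snap('top','t3.png',(200,100,240,150),3)"
```

```text
time: 11.38
tool_pos: [501.2, 116.5, 176.7]
tcp_rot: [3.141, -0.001, 1.555]
contact_force: [0.0, -0.1, -0.4]
grip_width: 91.8
finger_force: 0.0
[([592.0, 292.0, 76.0], 361)] [([443.0, 324.0, 50.0], 359)] [([465.0, -459.0, 50.0], 352)]
[501.4556214  114.41252958 176.40785957]
```

View pics/t3.png

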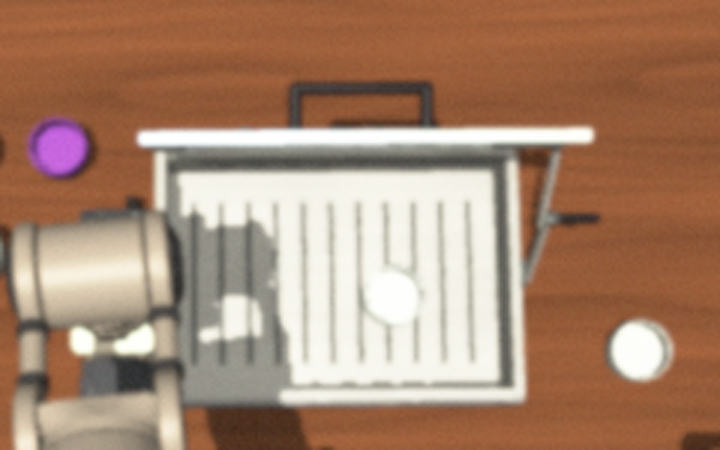

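```bash
python3 -m pendant '[[[0.76,1,0],[0,0,0],1],[[0.76,1,0],[0,0,0],1],[[0.76,1,0],[0,0,0],1],[[0.76,1,0],[0,0,0],1],[[0,1,0],[0,0,0],1],[[0,0.77,0],[0,0,0],1],[[0,0,-0.9],[0,0,0],1],[[0,0,-0.9],[0,0,0],1],[[0,0,-0.8],[0,0,0],1],[[0,0,-0.5],[0,0,0],1]]'
python3 -m pendant '[[[0,0,-0.2],[0,0,0],1],[[0,0,-0.15],[0,0,0],1],[[0,0,-0.07],[0,0,0],1],[[0,0,0],[0,0,0],1],[[0,0,0],[0,0,0],0.3],[[0,0,0],[0,0,0],-1],[[0,0,0],[0,0,0],-1],[[0,0,0],[0,0,0],-1],[[0,0,0],[0,0,0],-1],[[0,0,0],[0,0,0],-1]]'
```

```text
time: 12.42
tool_pos: [592.1, 284.6, 80.1]
tcp_rot: [-3.138, 0.002, 1.552]
contact_force: [-0.8, -0.7, 0.3]
grip_width: 91.8
finger_force: 0.0
time: 13.25
tool_pos: [592.8, 286.8, 70.9]
tcp_rot: [3.141, -0.0, 1.554]
contact_force: [-1.8, -0.3, 2.6]
grip_width: 66.6
finger_force: 29.6
```

```bash
python3 -m pendant '[[[0,0,0.15],[0,0,0],-1],[[0,0,0.3],[0,0,0],-1],[[0,0,0.5],[0,0,0],-1],[[0,0,0.7],[0,0,0],-1],[[0,0,0.8],[0,0,0],-1],[[0,0,0.8],[0,0,0],-1],[[0,0,0.3],[0,0,0],-1],[[0,0,0],[0,0,0],-1],[[0,0,0],[0,0,0],-1],[[0,0,0],[0,0,0],-1]]'
python3 -m pendant '[[[-0.77,-0.8,0],[0,0,0],-1],[[-0.77,-0.8,0],[0,0,0],-1],[[-0.77,-0.8,0],[0,0,0],-1],[[-0.77,-0.8,0],[0,0,0],-1],[[0,-1,0],[0,0,0],-1],[[0,-1,0],[0,0,0],-1],[[0,-1,0],[0,0,0],-1],[[0,-1,0],[0,0,0],-1],[[0,-1,0],[0,0,0],-1],[[0,-1,0],[0,0,0],-1]]'
python3 -c "
from h import *
print(chk(592,291,50),chk(447,325,50),chk(465,-459,50));print(bot.get_obs()['tool_pos'])"
```

```text
time: 14.08
tool_pos: [591.8, 286.4, 175.0]
tcp_rot: [-3.139, 0.001, 1.554]
contact_force: [-0.1, 0.6, -2.0]
grip_width: 66.4
finger_force: 29.7
time: 14.92
tool_pos: [499.2, 9.4, 175.4]
tcp_rot: [-3.139, -0.0, 1.554]
contact_force: [1.7, -0.1, -1.5]
grip_width: 66.3
finger_force: 29.7
[([593.0, 292.0, 50.0], 349)] [([443.0, 324.0, 50.0], 362)] [([465.0, -459.0, 50.0], 353)]
[499.57872037   8.94083887 175.4785721 ]
```

```bash
python3 -m pendant '[[[0,-1,0],[0,0,0],-1],[[0,-1,0],[0,0,0],-1],[[0,-1,0],[0,0,0],-1],[[0,-0.8,0],[0,0,0],-1],[[0,-0.33,0],[0,0,0],-1],[[0,0,-1],[0,0,0],-1],[[0,0,-0.9],[0,0,0],-1],[[0,0,-0.8],[0,0,0],-1],[[0,0,-0.5],[0,0,0],-1],[[0,0,-0.25],[0,0,0],-1]]'
python3 -m pendant '[[[0,0,-0.1],[0,0,0],-1],[[0,0,-0.05],[0,0,0],-1],[[0,0,-0.05],[0,0,0],-1],[[0,0,0],[0,0,0],-1],[[0,0,0],[0,0,0],-1],[[0,0,0],[0,0,0],-1],[[0,0,0],[0,0,0],-1],[[0,0,0],[0,0,0],-1],[[0,0,0],[0,0,0],-1],[[0,0,0],[0,0,0],-1]]'
```

```text
time: 15.9
tool_pos: [498.7, -111.3, 70.5]
tcp_rot: [-3.137, -0.002, 1.554]
contact_force: [0.3, -0.8, -1.6]
grip_width: 66.1
finger_force: 29.7
time: 16.73
tool_pos: [500.3, -113.3, 67.4]
tcp_rot: [3.141, 0.0, 1.554]
contact_force: [0.6, 0.5, -2.6]
grip_width: 66.5
finger_force: 29.7
```

```bash
python3 -m pendant '[[[0,0,-0.04],[0,0,0],-1],[[0,0,-0.04],[0,0,0],-1],[[0,0,0],[0,0,0],-1],[[0,0,0],[0,0,0],-1],[[0,0,0],[0,0,0],-1],[[0,0,0],[0,0,0],-1],[[0,0,0],[0,0,0],-1],[[0,0,0],[0,0,0],-1],[[0,0,0],[0,0,0],-1],[[0,0,0],[0,0,0],-1]]'
```

```text
time: 17.57
tool_pos: [500.3, -113.2, 64.9]
tcp_rot: [3.142, -0.0, 1.554]
contact_force: [0.3, 0.2, -1.5]
grip_width: 66.6
finger_force: 29.7
```

```bash
python3 -m pendant '[[[0,0,-0.04],[0,0,0],-1],[[0,0,0],[0,0,0],-1],[[0,0,0],[0,0,0],0],[[0,0,0],[0,0,0],1],[[0,0,0],[0,0,0],1],[[0,0,0],[0,0,0],1],[[0,0,0.4],[0,0,0],1],[[0,0,0.8],[0,0,0],1],[[0,0,1],[0,0,0],1],[[0,0,1],[0,0,0],1]]'
python3 -m pendant '[[[0,1,0.5],[0,0,0],1],[[0,1,0],[0,0,0],1],[[0,1,0],[0,0,0],1],[[0,1,0],[0,0,0],1],[[0,1,0],[0,0,0],1],[[0,1,0],[0,0,0],1],[[0,1,0],[0,0,0],1],[[0,1,0],[0,0,0],1],[[0,1,0],[0,0,0],1],[[0.8,1,0],[0,0,0],1]]'
python3 -c "
from h import *
print(chk(592,291,50),chk(447,325,50),chk(465,-459,50));print(bot.get_obs()['tool_pos'])"
```

```text
time: 18.4
tool_pos: [499.8, -113.0, 160.3]
tcp_rot: [-3.14, -0.001, 1.554]
contact_force: [0.9, -0.4, 0.2]
grip_width: 91.7
finger_force: 0.0
time: 19.23
tool_pos: [521.0, 188.4, 174.5]
tcp_rot: [-3.138, 0.001, 1.555]
contact_force: [1.4, -0.5, 0.8]
grip_width: 92.0
finger_force: 0.0
[([583.0, 256.0, 50.0], 2115)] [([505.0, 325.0, 50.0], 101)] [([465.0, -459.0, 50.0], 354)]
[524.90057442 188.58340546 174.19378238]
```

```bash
python3 -m pendant '[[[0.76,1,0],[0,0,0],1],[[0.76,1,0],[0,0,0],1],[[0.75,1,0],[0,0,0],1],[[0,0.28,0],[0,0,0],1],[[0,0,-0.9],[0,0,0],1],[[0,0,-0.9],[0,0,0],1],[[0,0,-0.8],[0,0,0],1],[[0,0,-0.8],[0,0,0],1],[[0,0,-0.4],[0,0,0],1],[[0,0,0],[0,0,0],1]]'
python3 -c "
from h import *
snap('scene','s5.png',(300,150,220,165),3);print(bot.get_obs()['tool_pos'])"
```

```text
time: 20.22
tool_pos: [590.4, 283.4, 57.5]
tcp_rot: [-3.135, 0.003, 1.553]
contact_force: [-0.7, -0.6, -0.2]
grip_width: 91.8
finger_force: 0.0
[591.63542763 284.07991822  59.75522135]
```

View pics/s5.png

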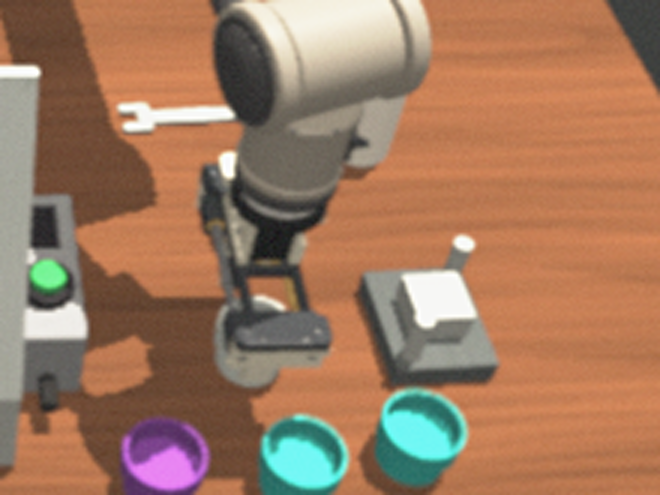

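```bash
python3 -m pendant '[[[0,0,-0.25],[0,0,0],1],[[0,0,-0.2],[0,0,0],1],[[0,0,-0.07],[0,0,0],1],[[0,0,0],[0,0,0],1],[[0,0,0],[0,0,0],0.3],[[0,0,0],[0,0,0],-1],[[0,0,0],[0,0,0],-1],[[0,0,0],[0,0,0],-1],[[0,0,0],[0,0,0],-1],[[0,0,0],[0,0,0],-1]]'
python3 -m pendant '[[[0,0,0.3],[0,0,0],-1],[[0,0,0.7],[0,0,0],-1],[[0,0,0.9],[0,0,0],-1],[[0,0,0.9],[0,0,0],-1],[[0,0,0.9],[0,0,0],-1],[[0,0,0.7],[0,0,0],-1],[[0,0,0],[0,0,0],-1],[[-0.77,-0.8,0],[0,0,0],-1],[[-0.77,-0.8,0],[0,0,0],-1],[[-0.77,-0.8,0],[0,0,0],-1]]'
```

```text
time: 21.1
tool_pos: [592.7, 285.3, 45.4]
tcp_rot: [3.141, -0.0, 1.554]
contact_force: [1.1, -0.2, 0.8]
grip_width: 65.5
finger_force: 29.8
time: 21.93
tool_pos: [521.1, 212.3, 175.6]
tcp_rot: [-3.139, 0.001, 1.554]
contact_force: [-0.4, -0.8, -2.8]
grip_width: 65.3
finger_force: 29.9
```

```bash
python3 -m pendant '[[[-0.7,-1,0],[0,0,0],-1],[[0,-1,0],[0,0,0],-1],[[0,-1,0],[0,0,0],-1],[[0,-1,0],[0,0,0],-1],[[0,-1,0],[0,0,0],-1],[[0.25,-1,0],[0,0,0],-1],[[0.25,-1,0],[0,0,0],-1],[[0.25,-1,0],[0,0,0],-1],[[0.25,-0.5,0],[0,0,0],-1],[[0,-0.08,-0.4],[0,0,0],-1]]'
python3 -m pendant '[[[0,0,-0.9],[0,0,0],-1],[[0,0,-0.9],[0,0,0],-1],[[0,0,-0.8],[0,0,0],-1],[[0,0,-0.3],[0,0,0],-1],[[0,0,-0.2],[0,0,0],-1],[[0,0,-0.05],[0,0,0],-1],[[0,0,0],[0,0,0],-1],[[0,0,0],[0,0,0],-1],[[0,0,0],[0,0,0],-1],[[0,0,0],[0,0,0],-1]]'
```

```text
time: 22.77
tool_pos: [533.9, -47.6, 166.0]
tcp_rot: [3.138, 0.002, 1.55]
contact_force: [0.6, 0.6, -2.0]
grip_width: 65.5
finger_force: 29.9
time: 23.6
tool_pos: [532.7, -44.3, 71.7]
tcp_rot: [3.14, 0.0, 1.554]
contact_force: [-0.8, -1.5, -2.0]
grip_width: 65.5
finger_force: 29.9
```

Lower to about 65.5, check, then release.

```bash
python3 -m pendant '[[[0,0,-0.1],[0,0,0],-1],[[0,0,-0.06],[0,0,0],-1],[[0,0,-0.05],[0,0,0],-1],[[0,0,0],[0,0,0],-1],[[0,0,0],[0,0,0],-1],[[0,0,0],[0,0,0],-1],[[0,0,0],[0,0,0],-1],[[0,0,0],[0,0,0],-1],[[0,0,0],[0,0,0],-1],[[0,0,0],[0,0,0],-1]]'
```

```text
time: 24.43
tool_pos: [532.2, -44.3, 65.4]
tcp_rot: [3.141, 0.0, 1.554]
contact_force: [-3.1, 0.2, 8.5]
grip_width: 65.6
finger_force: 29.8
```

```bash
python3 -m pendant '[[[0,0,0],[0,0,0],0],[[0,0,0],[0,0,0],1],[[0,0,0],[0,0,0],1],[[0,0,0],[0,0,0],1],[[0,0,0.4],[0,0,0],1],[[0,0,0.8],[0,0,0],1],[[0,0,1],[0,0,0],1],[[0,0,1],[0,0,0],1],[[-0.8,0.5,0.3],[0,0,0],1],[[-0.8,1,0],[0,0,0],1]]'
python3 -m pendant '[[[-0.8,1,0],[0,0,0],1],[[-0.4,1,0],[0,0,0],1],[[0,1,0],[0,0,0],1],[[0,1,0],[0,0,0],1],[[0,1,0],[0,0,0],1],[[0,1,0],[0,0,0],1],[[0,1,0],[0,0,0],1],[[0,1,0],[0,0,0],1],[[0,1,0],[0,0,0],1],[[0,1,0],[0,0,0],1]]'
python3 -c "
from h import *
print(chk(465,-459,50),bot.get_obs()['tool_pos'])"
```

```text
time: 25.27
tool_pos: [486.2, -1.1, 171.9]
tcp_rot: [3.135, 0.002, 1.551]
contact_force: [0.6, 0.7, -0.4]
grip_width: 91.9
finger_force: 0.0
time: 26.1
tool_pos: [447.9, 302.4, 169.2]
tcp_rot: [3.141, 0.0, 1.554]
contact_force: [1.5, -0.3, 0.1]
grip_width: 91.8
finger_force: 0.0
[([465.0, -459.0, 50.0], 353)] [447.83491464 306.87095104 169.31530433]
```

```bash
python3 -m pendant '[[[0,0.5,0],[0,0,0],1],[[0,0,-0.8],[0,0,0],1],[[0,0,-0.8],[0,0,0],1],[[0,0,-0.8],[0,0,0],1],[[0,0,-0.5],[0,0,0],1],[[0,0,0],[0,0,0],1],[[0,0,0],[0,0,0],1],[[0,0,0],[0,0,0],1],[[0,0,0],[0,0,0],1],[[0,0,0],[0,0,0],1]]'
python3 -c "
from h import *
snap('scene','s6.png',(300,130,220,165),3)"
```

```text
time: 26.98
tool_pos: [448.8, 316.1, 83.6]
tcp_rot: [3.139, -0.001, 1.553]
contact_force: [-0.2, 0.8, -0.2]
grip_width: 91.4
finger_force: 0.0
```

View pics/s6.png

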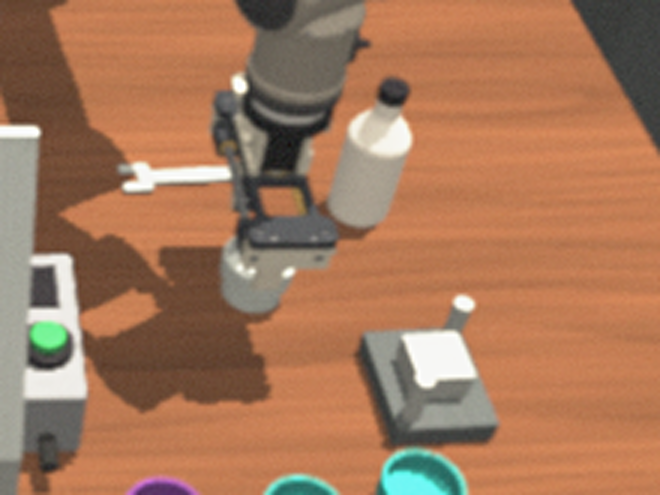

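```bash
python3 -m pendant '[[[0,0,-0.6],[0,0,0],1],[[0,0,-0.4],[0,0,0],1],[[0,0,-0.2],[0,0,0],1],[[0,0,-0.1],[0,0,0],1],[[0,0,0],[0,0,0],1],[[0,0,0],[0,0,0],0.3],[[0,0,0],[0,0,0],-1],[[0,0,0],[0,0,0],-1],[[0,0,0],[0,0,0],-1],[[0,0,0],[0,0,0],-1]]'
python3 -m pendant '[[[0,0,0],[0,0,0],-1],[[0,0,0.3],[0,0,0],-1],[[0,0,0.7],[0,0,0],-1],[[0,0,0.9],[0,0,0],-1],[[0,0,0.9],[0,0,0],-1],[[0,0,0.9],[0,0,0],-1],[[0,0,0.7],[0,0,0],-1],[[0.5,-1,0],[0,0,0],-1],[[0.5,-1,0],[0,0,0],-1],[[0.5,-1,0],[0,0,0],-1]]'
```

```text
time: 27.87
tool_pos: [447.6, 315.7, 43.7]
tcp_rot: [-3.141, 0.0, 1.554]
contact_force: [-3.5, -0.3, 3.5]
grip_width: 65.2
finger_force: 30.0
time: 28.7
tool_pos: [493.8, 225.1, 176.3]
tcp_rot: [3.139, -0.0, 1.555]
contact_force: [1.5, -0.5, -2.6]
grip_width: 65.3
finger_force: 30.0
```

```bash
python3 -m pendant '[[[0.1,-1,0],[0,0,0],-1],[[0.1,-1,0],[0,0,0],-1],[[0.1,-1,0],[0,0,0],-1],[[0,-1,0],[0,0,0],-1],[[0,-1,0],[0,0,0],-1],[[0,-1,0],[0,0,0],-1],[[0,-0.5,0],[0,0,0],-1],[[0,0,0],[0,0,0],-1],[[0,0,-0.9],[0,0,0],-1],[[0,0,-0.9],[0,0,0],-1]]'
python3 -m pendant '[[[0,0,-0.9],[0,0,0],-1],[[0,0,-0.6],[0,0,0],-1],[[0,0,-0.2],[0,0,0],-1],[[0,0,-0.1],[0,0,0],-1],[[0,0,0],[0,0,0],-1],[[0,0,0],[0,0,0],-1],[[0,0,0],[0,0,0],-1],[[0,0,0],[0,0,0],-1],[[0,0,0],[0,0,0],-1],[[0,0,0],[0,0,0],-1]]'
```

```text
time: 29.53
tool_pos: [503.8, 30.6, 122.4]
tcp_rot: [3.136, 0.0, 1.553]
contact_force: [0.6, -0.6, -2.7]
grip_width: 65.2
finger_force: 30.0
time: 30.37
tool_pos: [502.1, 30.8, 67.5]
tcp_rot: [3.141, 0.0, 1.554]
contact_force: [-1.4, -3.7, -5.3]
grip_width: 65.3
finger_force: 30.0
```

```bash
python3 -m pendant '[[[0,0,-0.06],[0,0,0],-1],[[0,0,-0.05],[0,0,0],-1],[[0,0,0],[0,0,0],-1],[[0,0,0],[0,0,0],-1],[[0,0,0],[0,0,0],-1],[[0,0,0],[0,0,0],-1],[[0,0,0],[0,0,0],-1],[[0,0,0],[0,0,0],-1],[[0,0,0],[0,0,0],-1],[[0,0,0],[0,0,0],-1]]'
```

```text
time: 31.2
tool_pos: [502.5, 30.8, 65.5]
tcp_rot: [3.14, -0.0, 1.553]
contact_force: [-3.3, -3.3, 8.2]
grip_width: 65.1
finger_force: 30.0
```

```bash
python3 -m pendant '[[[0,0,0.13],[0,0,0],-1],[[0,0,0],[0,0,0],-1],[[0,-0.15,0],[0,0,0],-1],[[0,0,0],[0,0,0],-1],[[0,0,0],[0,0,0],-1],[[0,0,0],[0,0,0],-1],[[0,0,0],[0,0,0],-1],[[0,0,0],[0,0,0],-1],[[0,0,0],[0,0,0],-1],[[0,0,0],[0,0,0],-1]]'
python3 -m pendant '[[[0,0,-0.05],[0,0,0],-1],[[0,0,-0.05],[0,0,0],-1],[[0,0,0],[0,0,0],-1],[[0,0,0],[0,0,0],-1],[[0,0,0],[0,0,0],-1],[[0,0,0],[0,0,0],-1],[[0,0,0],[0,0,0],-1],[[0,0,0],[0,0,0],-1],[[0,0,0],[0,0,0],-1],[[0,0,0],[0,0,0],-1]]'
```

```text
time: 32.03
tool_pos: [502.1, 26.4, 67.9]
tcp_rot: [-3.142, -0.0, 1.554]
contact_force: [0.3, 0.5, -2.0]
grip_width: 65.3
finger_force: 30.0
time: 32.87
tool_pos: [502.3, 26.5, 65.7]
tcp_rot: [3.141, -0.0, 1.554]
contact_force: [-2.5, 1.1, 6.1]
grip_width: 65.4
finger_force: 29.9
```

```bash
python3 -m pendant '[[[0,0,0],[0,0,0],0],[[0,0,0],[0,0,0],1],[[0,0,0],[0,0,0],1],[[0,0,0],[0,0,0],1],[[0,0,0.4],[0,0,0],1],[[0,0,0.8],[0,0,0],1],[[0,0,1],[0,0,0],1],[[0,0,1],[0,0,0],1],[[-0.6,-0.5,0.5],[0,0,0],1],[[-0.6,-1,0],[0,0,0],1]]'
python3 -m pendant '[[[0,-1,0],[0,0,0],1],[[0,-1,0],[0,0,0],1],[[0,-1,0],[0,0,0],1],[[0,-1,0],[0,0,0],1],[[0,-1,0],[0,0,0],1],[[0,-1,0],[0,0,0],1],[[0,-1,0],[0,0,0],1],[[0,-1,0],[0,0,0],1],[[0,-1,0],[0,0,0],1],[[0,-1,0],[0,0,0],1]]'
python3 -c "
from h import *
im=bot.capture('scene');h=cv2.cvtColor(im,cv2.COLOR_BGR2HSV)
m=((h[...,1]<70)&(h[...,2]>100)).astype(np.uint8)
n,l,st,c=cv2.connectedComponentsWithStats(m);u=proj('scene',[465,-460,40])[0]
for i in range(1,n):
  if st[i,4]>60 and abs(c[i]-u).max()<25: print(st[i],c[i],u,atz('scene',c[i],35))
print(chk(465,-459,50),bot.get_obs()['tool_pos'])"
```

```text
time: 33.7
tool_pos: [468.0, -17.8, 179.3]
tcp_rot: [3.134, 0.001, 1.557]
contact_force: [1.8, -0.6, -0.1]
grip_width: 92.1
finger_force: 0.0
time: 34.53
tool_pos: [465.8, -320.3, 175.8]
tcp_rot: [3.142, -0.0, 1.553]
contact_force: [1.2, -0.3, -0.4]
grip_width: 91.7
finger_force: 0.0
[([404.0, -480.0, 50.0], 101)] [ 465.71976175 -322.95002316  175.52143447]
```

```bash
python3 -m pendant '[[[0,-1,0],[0,0,0],1],[[0,-1,0],[0,0,0],1],[[0,-1,0],[0,0,0],1],[[0,-1,0],[0,0,0],1],[[0,-0.65,0],[0,0,0],1],[[0,0,-0.9],[0,0,0],1],[[0,0,-0.9],[0,0,0],1],[[0,0,-0.8],[0,0,0],1],[[0,0,0],[0,0,0],1],[[0,0,0],[0,0,0],1]]'
python3 -c "
from h import *
snap('scene','s7.png',(60,150,220,165),3);print(bot.get_obs()['tool_pos'])"
```

```text
time: 35.47
tool_pos: [465.8, -457.1, 96.9]
tcp_rot: [-3.14, -0.003, 1.554]
contact_force: [1.1, -0.2, 1.0]
grip_width: 91.5
finger_force: 0.0
[ 466.54917751 -457.9978198    98.67361704]
```

View pics/s7.png

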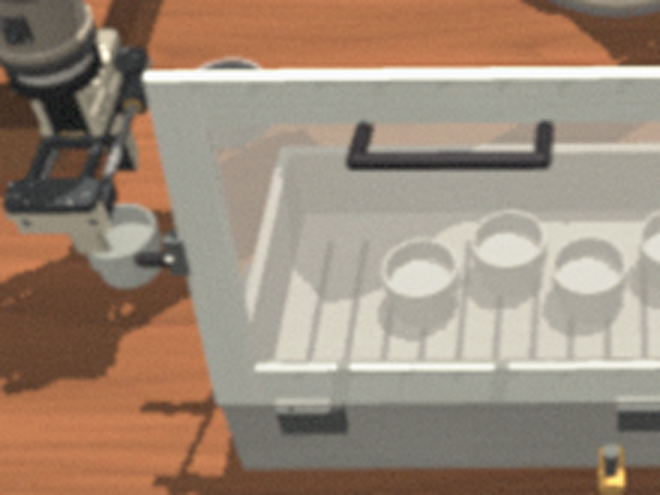

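```bash
python3 -c "
from h import *
f=lambda x,y:(60+x/3,150+y/3)
print(atz('scene',f(128,229),50),atz('scene',f(95,248),81),atz('scene',f(128,283),0))
o=bot.get_obs();p=o['tool_pos'];print(p, (proj('scene',[[p[0]+46,p[1],p[2]-17],[p[0]+65,p[1],p[2]-17],[p[0],p[1],50]])-[60,150])*3)"
```

```text
[ 464.14992804 -448.92604194   50.        ] [ 513.41423113 -458.33146402   81.        ] [ 485.90100776 -457.0773146     0.        ]
[ 466.54917751 -457.9978198    98.67361704] [[ 95.41017188 246.72454581]
 [ 90.06636431 263.53960959]
 [117.37674874 231.17538108]]
```

```bash
python3 -m pendant '[[[0,0.1,-0.8],[0,0,0],1],[[0,0,-0.5],[0,0,0],1],[[0,0,-0.3],[0,0,0],1],[[0,0,-0.18],[0,0,0],1],[[0,0,0],[0,0,0],1],[[0,0,0],[0,0,0],0.3],[[0,0,0],[0,0,0],-1],[[0,0,0],[0,0,0],-1],[[0,0,0],[0,0,0],-1],[[0,0,0],[0,0,0],-1]]'
python3 -m pendant '[[[0,0,0],[0,0,0],-1],[[0,0,0.3],[0,0,0],-1],[[0,0,0.7],[0,0,0],-1],[[0,0,0.9],[0,0,0],-1],[[0,0,0.9],[0,0,0],-1],[[0,0,0.9],[0,0,0],-1],[[0,0,0.7],[0,0,0],-1],[[0,0,0],[0,0,0],-1],[[0,0,0],[0,0,0],-1],[[0,0,0],[0,0,0],-1]]'
```

```text
time: 36.35
tool_pos: [466.0, -455.6, 45.3]
tcp_rot: [3.141, 0.001, 1.554]
contact_force: [-2.3, -0.8, 3.0]
grip_width: 66.5
finger_force: 30.0
time: 37.18
tool_pos: [465.6, -454.5, 174.8]
tcp_rot: [-3.14, -0.002, 1.554]
contact_force: [-0.6, 0.7, -3.6]
grip_width: 66.4
finger_force: 30.0
```

```bash
python3 -m pendant '[[[0,1,0],[0,0,0],-1],[[0,1,0],[0,0,0],-1],[[0,1,0],[0,0,0],-1],[[0,1,0],[0,0,0],-1],[[0.5,1,0],[0,0,0],-1],[[0.5,1,0],[0,0,0],-1],[[0.05,0.57,0],[0,0,0],-1],[[0,0,-0.3],[0,0,0],-1],[[0,0,-0.9],[0,0,0],-1],[[0,0,-0.9],[0,0,0],-1]]'
python3 -m pendant '[[[0,0,-0.8],[0,0,0],-1],[[0,0,-0.4],[0,0,0],-1],[[0,0,-0.15],[0,0,0],-1],[[0,0,-0.05],[0,0,0],-1],[[0,0,0],[0,0,0],-1],[[0,0,0],[0,0,0],-1],[[0,0,0],[0,0,0],-1],[[0,0,0],[0,0,0],-1],[[0,0,0],[0,0,0],-1],[[0,0,0],[0,0,0],-1]]'
```

```text
time: 38.02
tool_pos: [497.5, -258.1, 112.0]
tcp_rot: [3.141, 0.0, 1.555]
contact_force: [0.7, -1.0, -3.4]
grip_width: 66.4
finger_force: 30.0
time: 38.85
tool_pos: [497.8, -258.2, 72.0]
tcp_rot: [3.141, 0.001, 1.554]
contact_force: [1.5, -0.3, -2.5]
grip_width: 66.3
finger_force: 30.0
```

```bash
python3 -m pendant '[[[0,0,-0.1],[0,0,0],-1],[[0,0,-0.06],[0,0,0],-1],[[0,0,-0.05],[0,0,0],-1],[[0,0,0],[0,0,0],-1],[[0,0,0],[0,0,0],-1],[[0,0,0],[0,0,0],-1],[[0,0,0],[0,0,0],-1],[[0,0,0],[0,0,0],-1],[[0,0,0],[0,0,0],-1],[[0,0,0],[0,0,0],-1]]'
```

```text
time: 39.68
tool_pos: [497.5, -258.0, 65.3]
tcp_rot: [-3.142, -0.0, 1.554]
contact_force: [-1.5, 1.6, 3.4]
grip_width: 66.5
finger_force: 30.0
```

```bash
python3 -m pendant '[[[0,0,0],[0,0,0],0],[[0,0,0],[0,0,0],1],[[0,0,0],[0,0,0],1],[[0,0,0],[0,0,0],1],[[0,0,0.4],[0,0,0],1],[[0,0,0.8],[0,0,0],1],[[0,0,1],[0,0,0],1],[[0,0,1],[0,0,0],1],[[0,0,0.7],[0,0,0],1],[[0,-0.8,0],[0,0,0],1]]'
python3 -m pendant '[[[0,-1,0],[0,0,0],-1],[[0,-1,0],[0,0,0],-1],[[0,-1,0],[0,0,0],-1],[[0,0,0],[0.75,0,0],-1],[[0,0,0],[0.75,0,0],-1],[[0,0,0],[0.75,0,0],-1],[[0,0,0],[0.75,0,0],-1],[[0.7,0,-0.5],[0,0,0],-1],[[0.7,0,-0.4],[0,0,0],-1],[[0,0,0],[0,0,0],-1]]'
python3 -c "
from h import *
print(bot.get_obs()['tool_pos'],bot.get_obs()['grip_width'],proj('top',[[500,-260,70]]))
snap('top','t4.png',(200,110,220,140),3.4)"
```

```text
time: 40.52
tool_pos: [499.8, -280.8, 187.5]
tcp_rot: [3.134, 0.004, 1.557]
contact_force: [1.3, -1.1, -0.1]
grip_width: 92.2
finger_force: 0.0
time: 41.35
tool_pos: [541.3, -371.4, 151.5]
tcp_rot: [-3.134, -0.363, 1.552]
contact_force: [-0.1, 0.5, -0.4]
grip_width: 29.3
finger_force: 0.0
[ 541.30013965 -371.42790944  151.47540504] 29.346074597870548 [[354.75843105 206.75549078]]
```

View pics/t4.png

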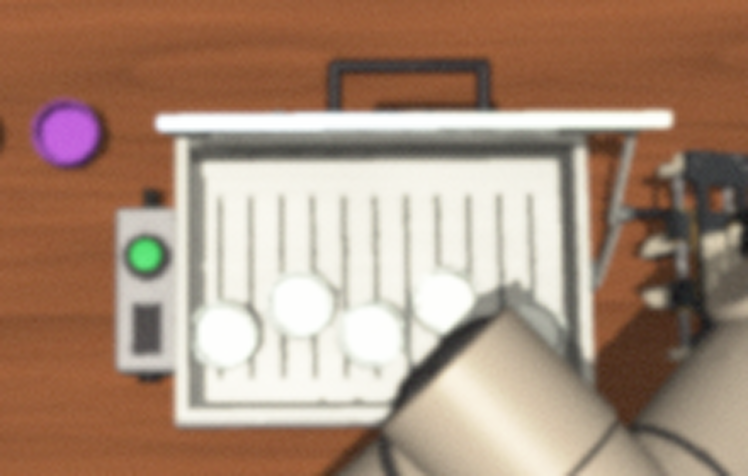

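```bash
python3 -m pendant '[[[0,0,0],[0,0,0],-1],[[0,0,0],[0,0,0],-1],[[0,0,0],[0,0,0],-1],[[0.2,0,0],[0,0,0],-1],[[0.2,0,0],[0,0,0],-1],[[0.2,0,0],[0,0,0],-1],[[0.2,0,0],[0,0,0],-1],[[0.2,0,0],[0,0,0],-1],[[0.1,0,0],[0,0,0],-1],[[0.1,0,0],[0,0,0],-1]]'
python3 -m pendant '[[[0.1,0,-0.05],[0,0,0],-1],[[0.1,0,-0.05],[0,0,0],-1],[[0.1,0,-0.05],[0,0,0],-1],[[0.1,0,-0.05],[0,0,0],-1],[[0.1,0,-0.05],[0,0,0],-1],[[0.1,0,-0.05],[0,0,0],-1],[[0.1,0,-0.05],[0,0,0],-1],[[0,0,0],[0,0,0],-1],[[0,0,0],[0,0,0],-1],[[0,0,0],[0,0,0],-1]]'
```

```text
time: 42.23
tool_pos: [575.8, -371.9, 154.7]
tcp_rot: [-3.134, -0.36, 1.552]
contact_force: [-1.5, -0.8, -0.6]
grip_width: 0.4
finger_force: 0.6
time: 43.07
tool_pos: [596.8, -372.1, 145.0]
tcp_rot: [-3.136, -0.36, 1.553]
contact_force: [-0.4, 1.0, -0.2]
grip_width: 0.4
finger_force: 0.2
```

```bash
python3 -c "
from h import *
a=cv2.imread('pics/s0.png');a=cv2.resize(a,(560,420),interpolation=cv2.INTER_AREA);b=bot.capture('scene')
print(a[165:200:1,250].sum(1).tolist());print(b[165:200:1,250].sum(1).tolist())
t=bot.capture('top');c=cv2.resize(cv2.imread('pics/t0.png'),(560,420),interpolation=cv2.INTER_AREA)
print(c[120:150,350].sum(1).tolist());print(t[120:150,350].sum(1).tolist())
# pin pixels
u=proj('top',[[594,-345,162],[594,-385,162],[593,-335,162]]).astype(int);print(u)
print(c[165:182,388:406].sum(2)//3);print(t[165:182,388:406].sum(2)//3)
"
```

```text
[376, 383, 395, 408, 399, 374, 373, 601, 743, 756, 732, 587, 469, 463, 471, 472, 473, 474, 472, 469, 474, 473, 478, 473, 474, 482, 491, 498, 494, 499, 496, 489, 509, 595, 620]
[367, 386, 398, 407, 399, 634, 754, 749, 712, 540, 488, 497, 491, 490, 490, 491, 492, 486, 493, 497, 491, 490, 495, 488, 474, 470, 470, 473, 467, 473, 460, 455, 500, 615, 638]
[326, 320, 316, 314, 317, 319, 316, 305, 309, 306, 306, 299, 298, 300, 286, 287, 292, 293, 297, 298, 300, 323, 449, 660, 754, 762, 756, 700, 543, 440]
[313, 311, 306, 307, 303, 304, 306, 306, 296, 306, 295, 294, 286, 281, 266, 281, 281, 285, 289, 295, 291, 293, 295, 291, 307, 415, 651, 750, 761, 756]
[[385 173]
 [398 173]
 [382 173]]
[[105 108 108 104 105 106 106 105 105 106 107 106 107 106 106 106 108 106]
 [106 106 107 105 105 107 108 106 105 106 107 106 108 108 108 107 110 108]
 [105 104 105 105 105 106 105 106 106 104 104 105 106 108 108 108 107 107]
 [104 104 103 104 104 106 106 105 104 105 106 107 107 106 105 107 108 108]
 [103 102 103 106 106 105 104 104 105 106 104 106 108 108 110 107 108 110]
 [ 94  93  94  94  95  94  93  93  94
[... 1439 characters left out ...]
 63  61  55  56  57  79]
 [117 127 127 128 127 117  89  59  41  48  52  57  60  59  55  49  47  76]
 [124 141 152 160 159 142 105  69  49  44  57  60  57  51  44  44  49  76]
 [140 162 174 182 178 157 114  69  52  49  51  53  50  44  42  45  52  71]
 [134 163 176 180 176 154 117  72  46  41  48  47  48  44  44  42  46  64]
 [110 139 162 171 163 144 107  70  49  46  50  48  42  40  44  44  44  61]
 [ 89 109 131 138 135 116  89  63  52  55  49  54  54  50  44  40  45  60]
 [ 91  95  94  97  91  82  69  56  55  63  64  65  60  58  57  43  44  61]
 [ 92  88  79  66  59  58  53  54  54  56  68  69  67  62  58  51  53  70]
 [ 93  85  67  52  49  50  48  50  53  56  59  72  65  61  51  55  55  73]]
```

```bash
python3 -m pendant '[[[0.1,0,-0.08],[0,0,0],-1],[[0.1,0,-0.08],[0,0,0],-1],[[0.1,0,-0.08],[0,0,0],-1],[[0.1,0,-0.08],[0,0,0],-1],[[0.1,0,-0.08],[0,0,0],-1],[[0.1,0,-0.08],[0,0,0],-1],[[0.1,0,-0.08],[0,0,0],-1],[[0,0,0],[0,0,0],-1],[[0,0,0],[0,0,0],-1],[[0,0,0],[0,0,0],-1]]'
cat >> h.py <<'E'
def edge():
    b=bot.capture('scene');t=bot.capture('top')
    return int(np.argmax(b[120:330,250].sum(1)>560))+120,int(np.argmax(t[120:260,350].sum(1)>600))+120
E
python3 -c "
from h import *
print(edge())"
```

```text
time: 44.0
tool_pos: [616.2, -372.2, 125.9]
tcp_rot: [-3.13, -0.362, 1.55]
contact_force: [-4.7, 0.2, -3.1]
grip_width: 0.6
finger_force: 2.6
(158, 148)
```

```bash
python3 -m pendant '[[[0.1,0,-0.12],[0,0,0],-1],[[0.1,0,-0.12],[0,0,0],-1],[[0.1,0,-0.12],[0,0,0],-1],[[0.1,0,-0.12],[0,0,0],-1],[[0.1,0,-0.12],[0,0,0],-1],[[0.1,0,-0.12],[0,0,0],-1],[[0.1,0,-0.12],[0,0,0],-1],[[0,0,0],[0,0,0],-1],[[0,0,0],[0,0,0],-1],[[0,0,0],[0,0,0],-1]]'
python3 -c "
from h import *
print(edge())"
```

```text
time: 44.93
tool_pos: [633.6, -372.1, 100.8]
tcp_rot: [-3.121, -0.365, 1.548]
contact_force: [-18.7, 2.3, 3.9]
grip_width: 0.3
finger_force: 8.0
(206, 147)
```

```bash
python3 -m pendant '[[[0,0,0],[0,0,0],-1],[[0,0,0],[0,0,0],-1],[[0,0,0],[0,0,0],-1],[[0,0,0],[0,0,0],-1],[[0,0,0],[0,0,0],-1],[[0,0,0],[0,0,0],-1],[[0,0,0],[0,0,0],-1],[[0,0,0],[0,0,0],-1],[[0,0,0],[0,0,0],-1],[[0,0,0],[0,0,0],-1]]'
python3 -c "
from h import *
print(edge(),bot.get_obs()['contact_force'])
t=bot.capture('top');c=cv2.resize(cv2.imread('pics/t0.png'),(560,420),interpolation=cv2.INTER_AREA)
for x in (300,350):print(t[125:200,x].sum(1).tolist())
b=bot.capture('scene');print(b[150:260,250].sum(1).tolist())"
```

```text
time: 45.87
tool_pos: [634.5, -372.0, 101.7]
tcp_rot: [-3.124, -0.364, 1.549]
contact_force: [-19.1, 2.6, 3.2]
grip_width: 0.8
finger_force: 7.7
(206, 147) [-18.90991971   2.35602267   3.78896216]
[267, 272, 257, 263, 264, 246, 253, 241, 243, 244, 245, 252, 256, 268, 260, 261, 264, 254, 262, 271, 259, 310, 456, 639, 730, 745, 747, 750, 748, 748, 750, 748, 742, 719, 712, 712, 711, 713, 716, 718, 712, 711, 711, 706, 703, 703, 705, 700, 702, 707, 705, 706, 704, 699, 707, 703, 709, 707, 707, 707, 708, 708, 707, 707, 709, 711, 706, 711, 708, 705, 709, 709, 708, 714, 709]
[279, 274, 273, 273, 262, 258, 260, 256, 247, 247, 232, 259, 255, 248, 256, 251, 260, 256, 261, 266, 322, 471, 635, 703, 737, 744, 744, 744, 744, 744, 744, 741, 733, 711, 704, 709, 713, 711, 714, 714, 711, 716, 708, 714, 713, 712, 718, 716, 717, 712, 716, 713, 714, 716, 714, 714, 715, 710, 697, 644, 525, 402, 374, 363, 390, 404, 432, 431, 449, 453, 468, 477, 486, 492, 511]
[231, 222, 199, 170, 196, 254, 283, 271, 293, 284, 272, 261, 255, 273, 269, 281, 280, 281, 298, 297, 283, 284, 264, 273, 286, 291, 296, 304, 305, 296, 293, 282, 282, 304, 306, 305, 285, 261, 188, 158, 159, 179, 148, 296, 502, 548, 552, 542, 533, 542, 531, 522, 489, 395, 436, 537, 658, 679, 679, 680, 680, 682, 679, 679, 680, 681, 682, 679, 681, 684, 688, 697, 695, 692, 697, 700, 694, 696, 698, 694, 697, 688, 685, 683, 687, 686, 696, 700, 699, 701, 702, 702, 699, 703, 701, 701, 698, 688, 686, 684, 686, 685, 680, 687, 683, 683, 681, 675, 679, 676]
```

```bash
cat >> h.py <<'E'
def lid():
    b=bot.capture('scene');t=bot.capture('top');r=[]
    H=np.array([691,-118.5,106]);
    for a in np.arange(0,1.4,.05):
        x=-245*np.cos(a)+45*np.sin(a);z=245*np.sin(a)+45*np.cos(a)
        P=[[H[0]+x,H[1]+y,H[2]+z] for y in np.linspace(-50,50,21)]
        s=[]
        for n,i in(('scene',b),('top',t)):
            q=np.clip(np.round(proj(n,P)).astype(int),0,[559,419]);s.append(int(np.mean(i[q[:,1],q[:,0]].sum(1))))
        r.append((round(a,2),*s))
    return r
E
python3 -c "
from h import *
print(lid())"
```

```text
[(np.float64(0.0), 129, 361), (np.float64(0.05), 270, 322), (np.float64(0.1), 289, 345), (np.float64(0.15), 297, 474), (np.float64(0.2), 295, 530), (np.float64(0.25), 289, 558), (np.float64(0.3), 295, 573), (np.float64(0.35), 301, 585), (np.float64(0.4), 301, 589), (np.float64(0.45), 299, 589), (np.float64(0.5), 293, 585), (np.float64(0.55), 289, 590), (np.float64(0.6), 291, 566), (np.float64(0.65), 291, 583), (np.float64(0.7), 290, 598), (np.float64(0.75), 290, 671), (np.float64(0.8), 289, 711), (np.float64(0.85), 296, 711), (np.float64(0.9), 301, 710), (np.float64(0.95), 301, 712), (np.float64(1.0), 295, 713), (np.float64(1.05), 289, 727), (np.float64(1.1), 301, 746), (np.float64(1.15), 289, 707), (np.float64(1.2), 275, 252), (np.float64(1.25), 240, 254), (np.float64(1.3), 469, 256), (np.float64(1.35), 398, 254)]
```

```bash
python3 -m pendant '[[[-0.3,0,0],[0,0,0],-1],[[-0.6,0,0],[0,0,0],-1],[[-1,0,0],[0,0,0],-1],[[-0.3,0,1],[0,0,0],-1],[[0,0,1],[0,0,0],-1],[[0,0,1],[0,0,0],-1],[[0,0,0.4],[-0.75,0,0],-1],[[0,0,0],[-0.75,0,0],-1],[[0,0,0],[-0.75,0,0],-1],[[0,0,0],[-0.75,0,0],-1]]'
python3 -m pendant '[[[0,1,0],[0,0,0],-1],[[0,1,0],[0,0,0],-1],[[0,1,0],[0,0,0],-1],[[0,1,0],[0,0,0],-1],[[0,1,0],[0,0,0],-1],[[0,1,0],[0,0,0],-1],[[0,1,0],[0,0,0],-1],[[0,1,0],[0,0,0],-1],[[0,1,0],[0,0,0],-1],[[0,1,0],[0,0,0],-1]]'
python3 -m pendant '[[[0,1,0],[0,0,0],-1],[[0,1,0],[0,0,0],-1],[[0,1,0],[0,0,0],-1],[[0,1,0],[0,0,0],-1],[[0,1,0],[0,0,0],-1],[[0,1,0],[0,0,0],-1],[[0,0,0],[0,0,0],-1],[[0,0,0],[0,0,0],-1],[[0,0,0],[0,0,0],-1],[[0,0,0],[0,0,0],-1]]'
python3 -c "
from h import *
print(lid()[:5]);snap('scene','s8.png',s=1.42)"
```

```text
time: 47.0
tool_pos: [573.7, -372.6, 206.0]
tcp_rot: [3.138, 0.006, 1.554]
contact_force: [0.1, -0.2, -0.4]
grip_width: 0.8
finger_force: 0.0
time: 47.83
tool_pos: [573.3, -70.3, 205.1]
tcp_rot: [3.139, -0.0, 1.554]
contact_force: [0.4, -1.3, -0.6]
grip_width: 0.3
finger_force: 0.0
time: 48.67
tool_pos: [572.9, 107.0, 204.8]
tcp_rot: [3.141, 0.0, 1.553]
contact_force: [0.6, -1.0, -0.4]
grip_width: 0.5
finger_force: 0.0
[(np.float64(0.0), 156, 437), (np.float64(0.05), 276, 260), (np.float64(0.1), 295, 359), (np.float64(0.15), 300, 650), (np.float64(0.2), 300, 714)]
```

View pics/s8.png

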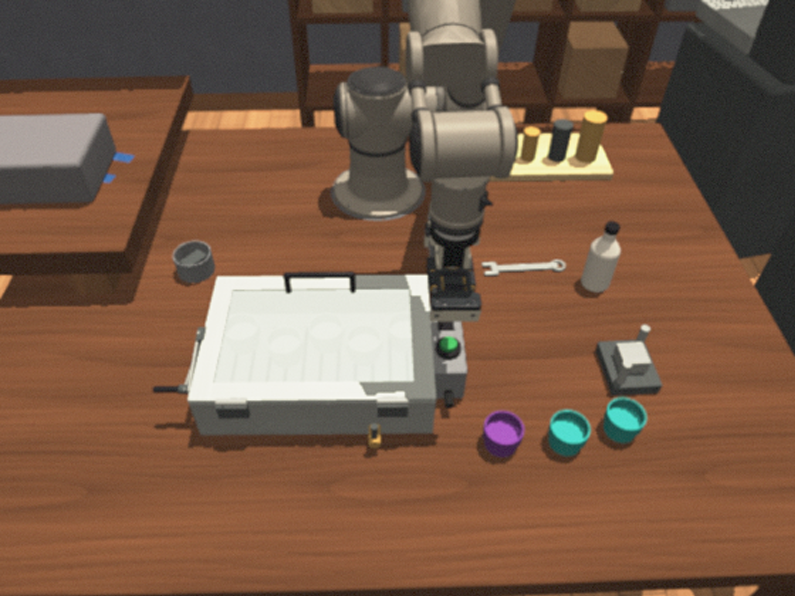

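Lid looks shut with the five caps showing through the window (top rims at about (240–405, 330) px). I'll confirm by pressing lightly on the bar handle (contact expected at TCP z≈174 if shut).

```bash
python3 -m pendant '[[[-0.5,-0.95,0],[0,0,0],-1],[[-0.5,-0.95,0],[0,0,0],-1],[[-0.5,-0.95,0],[0,0,0],-1],[[-0.5,-0.95,0],[0,0,0],-1],[[-0.5,-0.95,0],[0,0,0],-1],[[-0.5,-0.95,0],[0,0,0],-1],[[-0.6,-0.9,0],[0,0,0],-1],[[-0.6,-0.9,0],[0,0,0],-1],[[0,0,-0.3],[0,0,0],-1],[[0,0,-0.2],[0,0,0],-1]]'
python3 -m pendant '[[[0,0,-0.1],[0,0,0],-1],[[0,0,-0.1],[0,0,0],-1],[[0,0,-0.1],[0,0,0],-1],[[0,0,-0.1],[0,0,0],-1],[[0,0,-0.05],[0,0,0],-1],[[0,0,0],[0,0,0],-1],[[0,0,0],[0,0,0],-1],[[0,0,0],[0,0,0],-1],[[0,0,0],[0,0,0],-1],[[0,0,0],[0,0,0],-1]]'
```

```text
time: 49.65
tool_pos: [446.0, -118.9, 189.7]
tcp_rot: [3.141, 0.0, 1.549]
contact_force: [0.5, -0.3, -0.2]
grip_width: 0.4
finger_force: 0.0
time: 50.48
tool_pos: [446.7, -117.1, 176.4]
tcp_rot: [3.141, 0.0, 1.554]
contact_force: [-0.6, 0.1, 0.6]
grip_width: 0.5
finger_force: 0.0
```

```bash
python3 -m pendant '[[[0,0,-0.05],[0,0,0],-1],[[0,0,-0.05],[0,0,0],-1],[[0,0,0],[0,0,0],-1],[[0,0,0],[0,0,0],-1],[[0,0,0],[0,0,0],-1],[[0,0,0],[0,0,0],-1],[[0,0,0],[0,0,0],-1],[[0,0,0],[0,0,0],-1],[[0,0,0],[0,0,0],-1],[[0,0,0],[0,0,0],-1]]'
```

```text
time: 51.32
tool_pos: [446.8, -117.2, 174.0]
tcp_rot: [3.14, 0.0, 1.554]
contact_force: [-2.5, 0.8, 8.0]
grip_width: 0.4
finger_force: 4.0
```

```bash
python3 -m pendant '[[[0,0,1],[0,0,0],-1],[[0.5,0.95,0],[0,0,0],-1],[[0.5,0.95,0],[0,0,0],-1],[[0.5,0.95,0],[0,0,0],-1],[[0.5,0.95,0],[0,0,0],-1],[[0.6,0.95,0],[0,0,0],-1],[[0.6,0.95,0],[0,0,0],-1],[[0.6,0.95,0],[0,0,0],-1],[[0.6,0.95,0],[0,0,0],-1],[[0,0,0],[0,0,0],-1]]'
python3 -m pendant '[[[0,0,-0.9],[0,0,0],-1],[[0,0,-0.9],[0,0,0],-1],[[0,0,-0.5],[0,0,0],-1],[[0,0,-0.2],[0,0,0],-1],[[0,0,0],[0,0,0],-1],[[0,0,0],[0,0,0],-1],[[0,0,0],[0,0,0],-1],[[0,0,0],[0,0,0],-1],[[0,0,0],[0,0,0],-1],[[0,0,0],[0,0,0],-1]]'
```

```text
time: 52.15
tool_pos: [580.7, 115.6, 202.6]
tcp_rot: [3.14, -0.002, 1.557]
contact_force: [-1.6, -0.7, -0.7]
grip_width: 0.3
finger_force: 0.0
time: 52.98
tool_pos: [578.9, 110.9, 129.0]
tcp_rot: [3.14, -0.0, 1.554]
contact_force: [0.9, 0.8, -0.2]
grip_width: 0.7
finger_force: 0.0
```

```bash
python3 -m pendant '[[[0,0,-0.1],[0,0,0],-1],[[0,0,-0.1],[0,0,0],-1],[[0,0,-0.1],[0,0,0],-1],[[0,0,-0.07],[0,0,0],-1],[[0,0,-0.05],[0,0,0],-1],[[0,0,0],[0,0,0],-1],[[0,0,0],[0,0,0],-1],[[0,0,0],[0,0,0],-1],[[0,0,0],[0,0,0],-1],[[0,0,0],[0,0,0],-1]]'
```

```text
time: 53.82
tool_pos: [579.2, 110.9, 118.9]
tcp_rot: [3.138, -0.0, 1.554]
contact_force: [-6.7, -0.2, 23.3]
grip_width: 0.5
finger_force: 11.7
```

```bash
python3 -m pendant '[[[0,0,-0.05],[0,0,0],-1],[[0,0,-0.05],[0,0,0],-1],[[0,0,0],[0,0,0],-1],[[0,0,0],[0,0,0],-1],[[0,0,0],[0,0,0],-1],[[0,0,0],[0,0,0],-1],[[0,0,0],[0,0,0],-1],[[0,0,0],[0,0,0],-1],[[0,0,0],[0,0,0],-1],[[0,0,0],[0,0,0],-1]]'
```

```text
time: 54.65
tool_pos: [579.3, 110.9, 118.5]
tcp_rot: [3.136, 0.0, 1.554]
contact_force: [-12.2, -1.3, 39.6]
grip_width: 0.5
finger_force: 20.3
```

The stop came 2–3 mm early, likely the collar around the button under the wide closed fingertips. I'll back off, measure the green centroid in code, and press with a single finger.

```bash
python3 -m pendant '[[[0,0,0.5],[0,0,0],-1],[[0,0,1],[0,0,0],0],[[-1,0,0.5],[0,0,0],0],[[-1,0,0],[0,0,0],0],[[-1,0,0],[0,0,0],0],[[-1,0,0],[0,0,0],0],[[-1,0,0],[0,0,0],0],[[0,0,0],[0,0,0],0],[[0,0,0],[0,0,0],0],[[0,0,0],[0,0,0],0]]'
python3 -c "
from h import *
for n in('scene','top'):
  im=bot.capture(n);h=cv2.cvtColor(im,cv2.COLOR_BGR2HSV)
  m=((h[...,0]>45)&(h[...,0]<75)&(h[...,1]>110)).astype(np.uint8)
  k,l,st,c=cv2.connectedComponentsWithStats(m)
  for i in range(1,k):
    if st[i,4]>20: print(n,st[i],c[i],atz(n,c[i],104))
  i=1+np.argmax(st[1:,4]);x,y,w,hh=st[i,:4];print(im[y-6:y+hh+6,x-6:x+w+6].sum(2)//3)
print(bot.get_obs()['tool_pos'])
"
```

```text
time: 55.48
tool_pos: [429.6, 110.9, 172.9]
tcp_rot: [3.14, -0.0, 1.554]
contact_force: [0.1, 0.8, 1.2]
grip_width: 45.6
finger_force: 0.0
scene [310 237  12  11 106] [315.36792453 241.93396226] [578.40286121 115.11703603 104.        ]
[[105  92  97  86  66  37  27  33  32  37  46  54  49  50  58 102 150 175
  177 175 164 133 106  93]
 [128  97  94  89  75  55  51  50  50  56  57  75  93  98  99 116 149 174
  180 178 173 149 106  95]
 [138  97  93  93  92  91  89  85  88  93  94 130 160 169 168 168 173 181
  179 176 175 154 114 101]
 [145  96  95  91  95  97  99  98  92  97 111 145 177 183 182 186 181 178
  178 177 177 156 114 101]
 [143  90  93  95  96  95  96  98  94 103 129 166 179 180 181 178 181 182
  178 178 172 147 109 101]
 [146  94  97  94  98  93  95  90  92 105 132 165 169 175 175 177 176 176
  177 176 175 149 107  95]
 [156  98  90  92  96  94  85  86  98 109 131 139 144 147 156 156 157 168
  179 179 178 151 113 100]
 [157 101  96  94  87  80  76  97 118 125 130 129 129 129 132 130 125 141
  167 180 173 162 124 104]
 [172 123 116 105  80  63  81 110 128 126 128 129 131 13
[... 2942 characters left out ...]
48 251]
 [ 92 107 139 166 165 139 106  91  92  97  97  96  88  80  74  87 119 155
  191 229 248 251]
 [ 92 106 139 173 175 163 132 108  90  83  81  80  75  74  87 110 144 172
  198 229 248 251]
 [ 93 107 140 169 184 176 162 139 123 107  91  90  91  98 115 139 163 181
  195 226 246 250]
 [ 91 109 138 166 182 181 176 167 153 140 125 116 116 118 131 147 157 166
  175 205 234 241]
 [ 88  99 125 152 161 165 160 158 154 144 138 135 126 112 117 117 121 125
  129 152 183 198]
 [ 84  85 102 119 125 122 122 119 117 118 115 110 106  96  90  89  89  88
   93 108 129 151]
 [ 77  86 101 107  98  91  91  88  90  91  90  88  89  89  88  82  83  80
   76  84 103 128]]
[429.85135435 110.83867083 172.64142832]
```

```bash
python3 -m pendant '[[[1,0,0],[0,0,0],0],[[1,0,0],[0,0,0],0],[[1,0,0],[0,0,0],0],[[0.98,0,0],[0,0,0],0],[[0,0,-0.8],[0,0,0],0],[[0,0,-0.6],[0,0,0],0],[[0,0,-0.2],[0,0,0],0],[[0,0,0],[0,0,0],0],[[0,0,0],[0,0,0],0],[[0,0,0],[0,0,0],0]]'
python3 -m pendant '[[[0,0,-0.1],[0,0,0],0],[[0,0,-0.05],[0,0,0],0],[[0,0,-0.05],[0,0,0],0],[[0,0,0],[0,0,0],0],[[0,0,0],[0,0,0],0],[[0,0,0],[0,0,0],0],[[0,0,0],[0,0,0],0],[[0,0,0],[0,0,0],0],[[0,0,0],[0,0,0],0],[[0,0,0],[0,0,0],0]]'
```

```text
time: 56.42
tool_pos: [548.5, 110.9, 125.6]
tcp_rot: [3.14, -0.0, 1.554]
contact_force: [-0.1, 0.6, -0.5]
grip_width: 45.9
finger_force: 0.0
time: 57.25
tool_pos: [548.6, 111.0, 119.2]
tcp_rot: [3.14, -0.0, 1.554]
contact_force: [1.7, 0.6, 5.7]
grip_width: 46.3
finger_force: 2.9
```

```bash
python3 -m pendant '[[[0,0,-0.05],[0,0,0],0],[[0,0,-0.03],[0,0,0],0],[[0,0,0],[0,0,0],0],[[0,0,0],[0,0,0],0],[[0,0,0],[0,0,0],0],[[0,0,0],[0,0,0],0],[[0,0,0],[0,0,0],0],[[0,0,0],[0,0,0],0],[[0,0,0],[0,0,0],0],[[0,0,0],[0,0,0],0]]'
```

```text
time: 58.08
tool_pos: [548.8, 111.0, 118.7]
tcp_rot: [3.138, -0.0, 1.554]
contact_force: [-4.1, -0.6, 19.8]
grip_width: 45.6
finger_force: 9.9
```

```bash
python3 -m pendant '[[[0,0,0.16],[0,0,0],0],[[0,0,0],[0,0,0],0],[[0,0,0],[0,0,0],0],[[0,0,0],[0,0,0],0],[[0,0,0],[0,0,0],0],[[0,0,0],[0,0,0],0],[[0,0,0],[0,0,0],0],[[0,0,0],[0,0,0],0],[[0,0,0],[0,0,0],0],[[0,0,0],[0,0,0],0]]'
python3 -m pendant '[[[0.1,0,-0.1],[0,0,0],0],[[0.1,0,-0.06],[0,0,0],0],[[0,0,0],[0,0,0],0],[[0,0,0],[0,0,0],0],[[0,0,0],[0,0,0],0],[[0,0,0],[0,0,0],0],[[0,0,0],[0,0,0],0],[[0,0,0],[0,0,0],0],[[0,0,0],[0,0,0],0],[[0,0,0],[0,0,0],0]]'
```

```text
time: 58.92
tool_pos: [548.0, 110.9, 121.0]
tcp_rot: [3.141, -0.0, 1.554]
contact_force: [1.6, 0.3, 3.8]
grip_width: 45.9
finger_force: 1.9
time: 59.75
tool_pos: [549.7, 110.9, 118.6]
tcp_rot: [-3.133, 0.001, 1.554]
contact_force: [-21.2, -1.2, 34.2]
grip_width: 45.8
finger_force: 17.1
```

```bash
python3 -m pendant '[[[-0.2,0,0.24],[0,0,0],0],[[0,0,0],[0,0,0],0],[[0,0,0],[0,0,0],0],[[0,0,0],[0,0,0],0],[[0,0,0],[0,0,0],0],[[0,0,0],[0,0,0],0],[[0,0,0],[0,0,0],0],[[0,0,0],[0,0,0],0],[[0,0,0],[0,0,0],0],[[0,0,0],[0,0,0],0]]'
python3 -c "
from h import *
l=[]
for i in range(6): bot.capture('top');o=bot.get_obs();l.append([o['tool_pos'][2],*o['contact_force']])
print(np.mean(l,0),np.std(l,0))"
python3 -m pendant '[[[0,0,-0.07],[0,0,0],0],[[0,0,0],[0,0,0],0],[[0,0,0],[0,0,0],0],[[0,0,0],[0,0,0],0],[[0,0,0],[0,0,0],0],[[0,0,0],[0,0,0],0],[[0,0,0],[0,0,0],0],[[0,0,0],[0,0,0],0],[[0,0,0],[0,0,0],0],[[0,0,0],[0,0,0],0]]'
python3 -c "
from h import *
l=[]
for i in range(6): bot.capture('top');o=bot.get_obs();l.append([o['tool_pos'][2],*o['contact_force']])
print(np.mean(l,0),np.std(l,0))"
```

```text
time: 60.58
tool_pos: [548.0, 110.8, 123.3]
tcp_rot: [-3.141, 0.0, 1.554]
contact_force: [-1.1, -0.8, 3.0]
grip_width: 45.7
finger_force: 1.2
[123.40345857  -1.8724821   -0.29605568   2.25155189] [0.02669714 0.13070552 0.53171493 0.80829453]
time: 61.72
tool_pos: [548.2, 110.9, 121.5]
tcp_rot: [3.141, -0.0, 1.554]
contact_force: [0.8, -0.7, 3.2]
grip_width: 45.9
finger_force: 1.8
[121.40796098  -0.13527202  -0.3291649    3.12707756] [0.01605753 0.80976392 0.28188509 0.47571478]
```

```bash
python3 -m pendant '[[[0,0,-0.08],[0,0,0],0],[[0,0,-0.06],[0,0,0],0],[[0,0,-0.03],[0,0,0],0],[[0,0,0],[0,0,0],0],[[0,0,0],[0,0,0],0],[[0,0,0],[0,0,0],0],[[0,0,0],[0,0,0],0],[[0,0,0],[0,0,0],0],[[0,0,0],[0,0,0],0],[[0,0,0],[0,0,0],0]]'
python3 -m pendant '[[[0,0,0.5],[0,0,0],0],[[0,0,1],[0,0,0],0],[[0,0,1],[0,0,0],0],[[0,0,0.5],[0,0,0],0],[[-1,0,0],[0,0,0],0],[[-1,0,0],[0,0,0],0],[[-1,0,0],[0,0,0],0],[[-1,0,0],[0,0,0],0],[[0,0,0],[0,0,0],0],[[0,0,0],[0,0,0],0]]'
python3 -c "
from h import *
print(lid()[:3],bot.get_obs()['contact_force'])"
```

```text
time: 62.85
tool_pos: [548.3, 110.9, 118.7]
tcp_rot: [3.139, 0.0, 1.554]
contact_force: [-7.1, -0.7, 22.1]
grip_width: 45.9
finger_force: 11.0
time: 63.68
tool_pos: [426.9, 111.0, 206.1]
tcp_rot: [-3.141, -0.0, 1.554]
contact_force: [0.4, -0.3, 0.8]
grip_width: 45.6
finger_force: 0.0
[(np.float64(0.0), 150, 443), (np.float64(0.05), 233, 266), (np.float64(0.1), 236, 366)] [-0.50611365 -0.14105609  0.40339104]
```

```bash
python3 -c "
from plant import bot
print(bot.close_job())"
```

```text
the job is handed in; nothing more can be done
None
```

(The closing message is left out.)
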